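# Post the worn chipper knife into the blade box

## Task

Put the worn, rust-brown chipper knife away safely: slide the orange shutter of the green blade box fully open, turn the knife edge-on and post it through the narrow slot so that it drops right into the box, then slide the shutter fully shut again. Leave the new bright knife on its block, and do not knock over or shift the jar or the screwdriver.

Things in the scene. Friction and masses are not known exactly. Their poses are not given: they have to be found in the camera images.
- worn_knife: worn garden-chipper knife to be posted: flat rust-brown steel bar 140 x 44 x 6 mm, about 0.27 kg, two dark bolt holes. Origin: centre of its underside; x along its length, y across its width, z the face normal. It starts flat on a wooden block, z up, x within 20 degrees of world +y; its -x end sticks out 47 to 55 mm past the block in free air and can be gripped there across the width
- block_a: grey-painted wooden block under the worn knife, fixed to the table: 90 mm long (x), 36 mm wide (y, so the knife stands 4 mm proud on each side), 45 mm high. Origin: centre of its underside. The knife lies loose on it
- new_knife: bystander: a knife of the same size, new, bright steel with a blue band, lying loose in the same way on a second, equal fixed block about 160 mm from the first along world x; which of the two is nearer the robot varies. Origin and axes as the worn knife's. Leave it there
- bladebox: green sheet-steel box fixed to the table, 190 mm long (its x), 150 mm deep (its y), 4 mm walls, clear window on its +x side. Origin: centre of its underside, z up; yaw within 0.25 rad of the world's. Its top slopes at 30 degrees, 127 mm high on the -y side, 213 mm on the +y side. Empty and hollow inside
- slot (a point): centre of the slot's mouth on the sloping top, at (40, 0, 170) mm in the box frame, axes as the box's. The slot is 66 mm long (box x) and 14 mm wide (up the slope), in 4 mm sheet. The knife goes in end first, width along box x, length square to the slope (60 degrees below level, towards box +y) or steeper. Let go with over half its length inside, it drops in by itself
- shutter (a joint): orange shutter over the slot, a 4 mm plate sliding along the box's x on the sloping top: 0 fully shut, 0.080 m fully open; it opens towards the box's -x. It starts 0 to 15 mm open, takes about 1.5 N to slide and stays where it is left
- tab (a point): black grip tab on the shutter's -x end: 12 mm thick along box x, 26 mm wide up the slope, standing 46 mm out square to the slope. This point is on its middle line, 12 mm below its outer end, and moves with the shutter. Axes: the box's turned 30 degrees about x, z square to the slope
- jar: a bystander: jar 60 mm across, 85 mm tall, black cap, standing. Origin: centre of its underside
- screwdriver: a bystander: red-handled screwdriver lying on the table. Origin near its middle, on its underside
There are look-alikes about, which are no part of the job. Of the things like the worn_knife, leave any that is purple or red; of the rest the larger one is meant.

How it is judged:
By the outcome, as a careful person would: the job done as asked, in the order asked, and still so for the second after the job is handed in, with the robot touching nothing.
It also fails if it takes over 62 s, if anything falls off the work surface, if the arm or the gripper's body presses on something with over 40 N, if the wrist force passes 120 N, or if a joint passes its speed limit or range.

## Robot

A 6-joint arm with a two-finger parallel gripper is mounted at the origin on the work surface. World frame = base frame: x ahead of the robot, y to its left, z up, the work surface at z = 0. Lengths are in m, angles in rad, forces in N, time in s.
With the tool pointing down it reaches from about 0.425 to 0.95 m from the base axis. Payload 3.5 kg.
Tool frame: the origin (TCP) lies on the centre line of the jaws, within the pads' length; the fingertips stand 11 mm ahead of it and the grasp point (between the pads) lies 8 mm behind it; x points along the fingers, y is the direction in which the jaws open and shut, and the axes are right-handed (so a half turn about x gives the same grasp; the last joint's range is limited). The gripper opens to 85 mm and grips with 20 to 120 N. Pads are 22 mm wide; open, the fingers measure 114 mm over their backs; the gripper's body (76 mm by 85 mm) begins 54 mm behind the grasp point. The pads swing forward as they close: fully open they stand 13 mm farther back than shut.
Start: joints at [-1.26, 0.286, 1.577, -0, 1.279, -0.15], TCP at [0.3, -0.605, 0.242] pointing down, gripper open.
Joint ranges: [-2.77, 2.77], [-0.9, 2.22], [0.21, 2.48], [-1.53, 4.67], [0.24, 2.81], [-2.84, 2.84]. Speed limits (rad/s): [2.79, 2.79, 3.14, 3.14, 3.14, 3.14].

## Interface

Orientations are given as a unit quaternion [x, y, z, w].
In Python, from plant import ctrl gives the robot as it stands. The module is installed in compiled form; this text tells all that it offers.
- The arm moves only by the tool drive_tool, never from a script. Its argument "series" is a list of rows, each a list of 2 entries, a list of its own where there are three numbers: the shift along the tool's x, y, z in units of 50 mm (1.0 is 50 mm), then the turn, a rotation vector about the tool's x, y, z in degrees. A call has 1 to 5 rows; each row shifts and turns the pose as measured when the row begins, along the tool's axes as they then stand; what a row does not reach is not made up. A row lasts 1/10 s, in which the tool goes at most 50 mm and 8.59 degrees, less where a joint would pass 70% of its speed; a pose out of reach is approached as far as the arm can. A call is refused whole if a number of a shift passes 1 or a number of a turn 8.59, either way. A call with a gripper value outside its range is refused whole. "grip" is the gripper's target within -1 to 1 (fully open at 1, half-way at 0, shut at -1), set as the call begins (left out, the last holds). The fingers move at their own pace and stop on an object; "newtons" is the grip in N (left out, the last holds). Time passes only in rows, so rows that do not move let the fingers close. It gives the time, the measured TCP pose, the force and the opening at its end, in the units of the state.
- ctrl.get_state(): the state, without advancing time (a new reading comes with each control period).
- ctrl.read_camera(name): name is "side" or "top" or "wrist"; returns a dict with "img" (384x512x3 uint8, red, green, blue), "camera_matrix" (3x3 intrinsics, pixels), "k1" (the pictures are not rectified: a ray, as slopes to the right and down, at radius r is drawn at 1 + k1 r^2 times it, then the intrinsics apply), "R" (3x3) and "t" (3): a world point X has camera coordinates R X + t. Camera axes: x right, y down, z forward; pixel columns grow to the right and rows downward; lengths in m; the calibration is good to about 2 mm. A picture is of the moment at which its call begins. There is no depth.
- ctrl.sign_off(): hands the job in, once; it reports no verdict.
The state is a dict: "time": time; "qpos": joint angles; "dq": joint speeds; "joint_efforts": joint torques, N m; "eef_pos": TCP position; "tcp_rot": TCP orientation; "contact_force": force on the tool from outside, world axes, zero at the start; "wrist_torque": the same for the moment, N m; "opening": opening from 0.0 (shut) to 1.0 (fully open).
Only numpy, scipy, OpenCV 4.12 (cv2) and the standard library are available. Lean on these libraries where they do the work, as an engineer would, in place of code of your own. Each camera call takes 0.05 s, during which the arm holds its last target.

## Working session

There is one attempt and no reset: what is moved stays moved. The work goes in short steps, Python scripts to look and compute and a tool call to move; the robot and the scene stay as the last step left them, time stands still between calls to the robot, and variables do not carry over. Pictures are saved under pics/ and viewed, and the job is handed in when it is done.

Besides the shell and the picture viewer there is one more tool, called in YAML: its name, and indented under it one key for each argument. drive_tool: Moves the arm, as the interface text tells. Its arguments: {"type":"object","properties":{"series":{"type":"array"},"grip":{"type":"number"},"newtons":{"type":"number"}},"required":["series"]}

```bash
mkdir -p pics; cat > h.py <<'E'
import numpy as np, cv2
from plant import ctrl
from scipy.spatial.transform import Rotation as Ro
def shot(n,tag):
    c=ctrl.read_camera(n); cv2.imwrite(f'pics/{tag}.png',c['img'][:,:,::-1]); 
    import pickle; pickle.dump(c,open(f'pics/{tag}.pkl','wb')); return c
def load(tag):
    import pickle; return pickle.load(open(f'pics/{tag}.pkl','rb'))
def proj(c,X):
    X=np.atleast_2d(X); p=X@np.array(c['R']).T+np.array(c['t']); s=p[:,:2]/p[:,2:]
    r2=(s**2).sum(1,keepdims=True); s=s*(1+c['k1']*r2); K=np.array(c['camera_matrix'])
    return s@K[:2,:2].T+K[:2,2]
def ray(c,uv):
    K=np.array(c['camera_matrix']); d=(np.array(uv,float)-K[:2,2])/[K[0,0],K[1,1]]; s=d.copy()
    for _ in range(30): s=d/(1+c['k1']*(s@s))
    R=np.array(c['R']); o=-R.T@np.array(c['t']); v=R.T@np.array([s[0],s[1],1]); return o,v/np.linalg.norm(v)
def atz(c,uv,z):
    o,v=ray(c,uv); return o+v*(z-o[2])/v[2]
E
python3 - <<'E'
from h import *
for n in ['side','top','wrist']:
    c=shot(n,n+'0'); print(n,c['k1'],np.round(c['camera_matrix'],1).tolist(),np.round(-np.array(c['R']).T@c['t'],3))
s=ctrl.get_state(); print(s)
E
```

```text
side 0.022718133524943087 [[386.4, 0.0, 255.3], [0.0, 386.4, 185.8], [0.0, 0.0, 1.0]] [0.444 0.727 0.648]
top -0.17415180200965524 [[462.0, 0.0, 263.3], [0.0, 462.0, 196.1], [0.0, 0.0, 1.0]] [ 0.383 -0.083  1.195]
wrist -0.0633361347439851 [[292.4, 0.0, 253.9], [0.0, 292.4, 186.3], [0.0, 0.0, 1.0]] [ 0.363 -0.574  0.373]
{'time': 0.15, 'qpos': array([-1.25996112e+00,  2.86983453e-01,  1.57786359e+00, -4.02039242e-05,
        1.27861025e+00, -1.50012776e-01]), 'dq': array([-6.88408908e-05, -3.78522160e-03, -2.82140692e-03,  4.96586269e-05,
       -3.82704471e-04,  1.45424288e-03]), 'joint_efforts': array([ 1.75898942e-03, -4.06598210e+01, -2.93141949e+01, -1.31566767e-04,
        3.92823436e-03, -1.20749030e-05]), 'eef_pos': array([ 0.30003236, -0.60409074,  0.24123835]), 'tcp_rot': array([-0.68834994, -0.1621563 ,  0.68848298, -0.16084425]), 'contact_force': array([ 0.07024663, -0.9521599 ,  0.21357894]), 'wrist_torque': array([0.02494291, 0.00406148, 0.03847838]), 'opening': 0.9991366166941288}
```

View pics/top0.png

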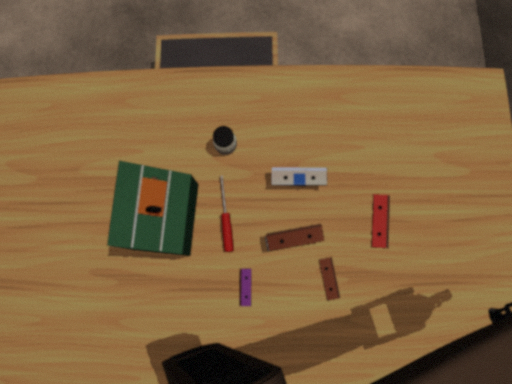

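View pics/side0.png

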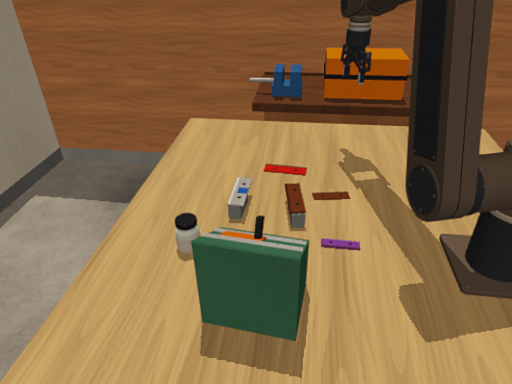

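View pics/wrist0.png

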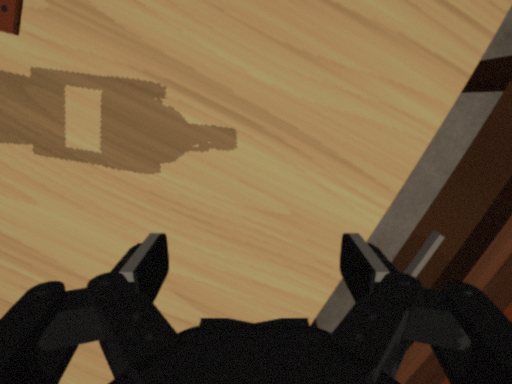

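Top view (up in the picture is +x). There are five knife-like things:
- Brown bar on a grey block at (292,238).
- Small brown bar at (330,278).
- Red bar at (380,221).
- Purple bar at (246,287).
- Bright knife with a blue band at (299,177).

The red and purple ones are ruled out. Of the browns, the larger one on the block at (292,238) is the worn knife. I'll confirm it in a crop. The box is at about (153,208), the tab at (153,209), the jar at (224,139) and the screwdriver at (226,220).

```bash
python3 - <<'E'
from h import *
c=load('top0'); i=c['img'][:,:,::-1]
a=cv2.resize(i[150:320,205:405],None,fx=4,fy=4,interpolation=cv2.INTER_CUBIC)[:600]
cv2.imwrite('pics/cropk.png',a)
a=cv2.resize(i[150:265,100:245],None,fx=5,fy=5,interpolation=cv2.INTER_CUBIC)
cv2.imwrite('pics/cropb.png',a)
s=load('side0')['img'][:,:,::-1]
cv2.imwrite('pics/crops.png',cv2.resize(s[160:345,160:360],None,fx=3.2,fy=3.2,interpolation=cv2.INTER_CUBIC))
for uv,z in [((262,243),.051),((324,233),.051),((224,139),.085),((222,180),0),((231,250),0.02),((271,177),.051),((326,177),.051)]:
    print(uv,atz(c,uv,z).round(4))
print(np.round(c['R'],3))
E
```

```text
(262, 243) [ 0.4526 -0.0768  0.051 ]
(324, 233) [ 0.4745 -0.2312  0.051 ]
(224, 139) [0.7104 0.0138 0.085 ]
(222, 180) [0.6232 0.0265 0.    ]
(231, 250) [0.4379 0.0023 0.02  ]
(271, 177) [ 0.6185 -0.1021  0.051 ]
(326, 177) [ 0.6163 -0.2415  0.051 ]
[[-0.016 -1.    -0.003]
 [-0.987  0.016 -0.161]
 [ 0.161  0.001 -0.987]]
```

View pics/cropk.png

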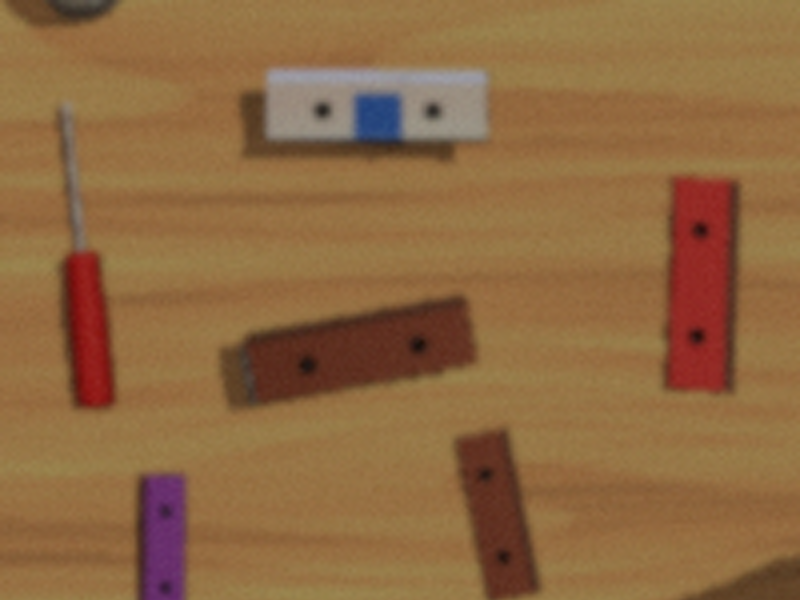

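View pics/cropb.png

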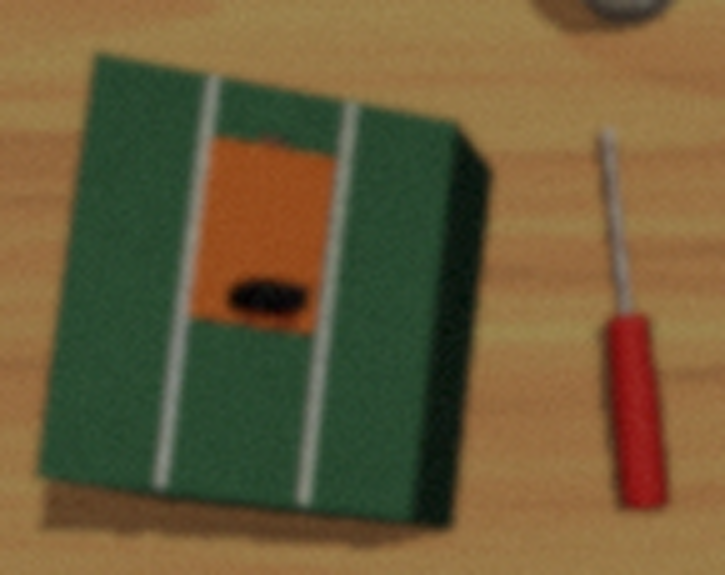

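View pics/crops.png

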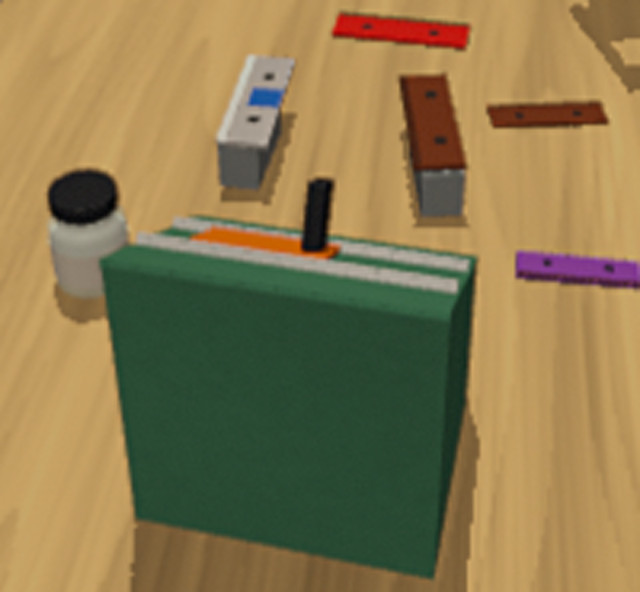

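The crop confirms it: the larger brown bar lies on the grey block, and the smaller brown one is on the table. Next I'll fit the poses.

```bash
cat > fit.py <<'E'
from h import *
from scipy.optimize import least_squares
T=load('top0');S=load('side0')
ct=lambda u,v:(u/5+100-.4,v/5+150-.4); ck=lambda u,v:(u/4+205-.4,v/4+150-.4); cs=lambda u,v:(u/3.2+160-.35,v/3.2+160-.35)
def fit(obs,x0):
    def f(p):
        Rz=Ro.from_euler('z',p[2]).as_matrix(); r=[]
        for c,uv,X in obs: r.append(proj(c,Rz@np.array(X)+[p[0],p[1],0])[0]-uv)
        return np.ravel(r)
    s=least_squares(f,x0,loss='soft_l1'); print(s.x.round(4)); print(f(s.x).reshape(-1,2).round(1).tolist()); return s.x
a,b=.095,.075
box=fit([(T,ct(97,55),(a,b,.213)),(T,ct(460,122),(a,-b,.127)),(T,ct(40,475),(-a,b,.213)),(T,ct(413,522),(-a,-b,.127)),
 (T,ct(452,527),(-a,-b,0)),(T,ct(490,175),(a,-b,0)),
 (S,cs(105,262),(a,b,.213)),(S,cs(452,318),(-a,b,.213)),(S,cs(475,258),(-a,-b,.127)),(S,cs(135,520),(a,b,0)),(S,cs(433,577),(-a,b,0))],[.5,.2,0])
a,b,z=.07,.022,.051
kn=fit([(T,ck(248,335),(a,b,z)),(T,ck(255,402),(a,-b,z)),(T,ck(466,297),(-a,b,z)),(T,ck(476,360),(-a,-b,z)),
(S,cs(400,76),(-a,b,z)),(S,cs(443,74),(-a,-b,z)),(S,cs(467,165),(a,-b,z)),(S,cs(415,170),(a,b,z))][0:0]+
[(T,ck(248,335),(a,b,z)),(T,ck(255,402),(a,-b,z)),(T,ck(466,297),(-a,b,z)),(T,ck(476,360),(-a,-b,z)),
(S,cs(400,76),(-a,b,z)),(S,cs(443,74),(-a,-b,z)),(S,cs(467,165),(a,-b,z)),(S,cs(415,170),(a,b,z))] ,[.46,-.15,1.57]) if 0 else None
obs=[(T,ck(466,297)),(T,ck(476,360)),(T,ck(248,335)),(T,ck(255,402)),(S,cs(400,76)),(S,cs(443,74)),(S,cs(415,170)),(S,cs(467,165))]
# x toward +y: local +y -> world -x. In top image up=+x so image top = local -y
cor=[(-a,-b,z),(-a,b,z),(a,-b,z),(a,b,z),(-a,-b,z),(-a,b,z),(a,-b,z),(a,b,z)]
kn=fit([(c,uv,X) for (c,uv),X in zip(obs,cor)],[.46,-.15,1.5])
# tab
Rb=Ro.from_euler('z',box[2])*Ro.from_euler('x',np.pi/6)
slot=np.array([box[0],box[1],0])+Ro.from_euler('z',box[2]).apply([.04,0,.17]); print('slot',slot.round(4))
o,v=ray(T,ct(268,290));o2,v2=ray(S,cs(321,183))
A=np.stack([v,-v2],1);t=np.linalg.lstsq(A,o2-o,rcond=None)[0];p=(o+v*t[0]+o2+v2*t[1])/2
print('tabtip',p.round(4),np.linalg.norm(o+v*t[0]-o2-v2*t[1]),'in slot frame',(Rb.inv().apply(p-slot)*1000).round(1))
def sl(c,uv,h):
    o,v=ray(c,uv);o=Rb.inv().apply(o-slot);v=Rb.inv().apply(v);return ((o+v*(h-o[2])/v[2])*1000).round(1)
for uv in [(212,137),(338,155),(190,318),(312,332)]: print('plate',sl(T,ct(*uv),.004))
for uv in [(232,298),(305,298),(268,285),(268,310)]: print('tab',sl(T,ct(*uv),.05))
for uv in [(309,181),(331,181),(319,179)]: print('tabS',sl(S,cs(*uv),.05))
np.save('fit.npy',np.r_[box,kn])
E
python3 fit.py
```

```text
[ 0.5271  0.1728 -0.1049]
[[0.1, -0.3], [-0.4, -0.1], [-0.1, 1.0], [-0.1, 0.0], [0.8, 0.9], [1.1, -0.7], [-2.0, -0.2], [-0.3, -0.7], [0.9, -0.4], [-0.3, 0.6], [0.5, 1.6]]
[ 0.4661 -0.1589  1.7345]
[[-0.2, -0.7], [0.8, 0.9], [-0.9, -0.0], [0.5, 0.7], [-0.9, 0.1], [0.8, 0.3], [-0.7, -0.6], [-0.1, 0.4]]
slot [0.5669 0.1686 0.17  ]
tabtip [0.5206 0.1567 0.2145] 0.0026773486178814526 in slot frame [-44.8   7.7  46.9]
plate [26.2 30.8  4. ]
plate [ 28.2 -28.9   4. ]
plate [-56.1  30.    4. ]
plate [-54.5 -26.9   4. ]
tab [-49.6  24.2  50. ]
tab [-44.8  -8.1  50. ]
tab [-41.7   9.1  50. ]
tab [-52.4   7.7  50. ]
tabS [-43.3  29.2  50. ]
tabS [-53.6  16.8  50. ]
tabS [-46.2  15.2  50. ]
```

```bash
cat >> h.py <<'E'
def st():
    s=ctrl.get_state()
    with open('log.txt','a') as f: f.write(repr([list(map(float,s['qpos'])),list(map(float,s['eef_pos'])),list(map(float,s['tcp_rot']))])+'\n')
    return s
def rotm(xdir,ydir):
    x=np.array(xdir,float);x/=np.linalg.norm(x);y=np.array(ydir,float);y-=x*(x@y);y/=np.linalg.norm(y)
    return Ro.from_matrix(np.stack([x,y,np.cross(x,y)],1))
def plan(P,R,v=.045,w=8.2,n=5,show=True):
    s=st();p=np.array(s['eef_pos']);r=Ro.from_quat(s['tcp_rot'])
    best=R
    D=np.linalg.norm(P-p);W=np.degrees((r.inv()*best).magnitude());N=max(1,int(np.ceil(max(D/v,W/w))))
    rv=(r.inv()*best).as_rotvec(); rows=[];cr=r
    d=(P-p)/N
    for i in range(min(n,N)):
        rows.append([[float(x) for x in (cr.inv().apply(d)/.05).round(2)],[float(x) for x in np.degrees(rv/N).round(1)]]);cr=cr*Ro.from_rotvec(rv/N)
    print('t',round(s['time'],2),'pos',p.round(4),'D',D.round(4),'W',W.round(1),'N',N,'F',np.round(s['contact_force'],1),'op',round(s['opening'],3)); print('q',np.round(s['qpos'],2))
    if show: print(str(rows))
    return s
box=np.load('fit.npy')[:3] if __import__('os').path.exists('fit.npy') else None
kn=np.load('fit.npy')[3:] if box is not None else None
Rz=Ro.from_euler('z',box[2]);Rb=Rz*Ro.from_euler('x',np.pi/6)
slot=np.array([box[0],box[1],0])+Rz.apply([.04,0,.17])
def S(x,y,z): return slot+Rb.apply(np.array([x,y,z])/1000)   # slot frame mm -> world
bx=Rz.apply([1,0,0]); by=Rz.apply([0,1,0])
E
python3 - <<'E'
from h import *
s=st();r=Ro.from_quat(s['tcp_rot']);print(r.as_matrix().round(3))
tab=S(-48,0,36);print('tab',tab,'box x',bx)
for sg in (1,-1):
    R=rotm([0,0,-1],sg*bx);print(sg,np.degrees((r.inv()*R).as_rotvec()).round(1))
R=rotm([0,0,-1],bx)
plan(np.array([.5,-.2,.36]),r)
E
```

```text
[[-0.001  0.445 -0.896]
 [ 0.002 -0.896 -0.445]
 [-1.    -0.002 -0.   ]]
tab [0.51730413 0.15575973 0.20117691] box x [ 0.99449866 -0.10474931  0.        ]
1 [-57.6  -0.1   0.1]
-1 [1.224e+02 1.000e-01 1.000e-01]
t 0.15 pos [ 0.3    -0.6041  0.2412] D 0.4662 W 0.0 N 11 F [ 0.1 -1.   0.2] op 0.999
q [-1.26  0.29  1.58 -0.    1.28 -0.15]
[[[-0.21, -0.5, -0.65], [0.0, 0.0, 0.0]], [[-0.21, -0.5, -0.65], [0.0, 0.0, 0.0]], [[-0.21, -0.5, -0.65], [0.0, 0.0, 0.0]], [[-0.21, -0.5, -0.65], [0.0, 0.0, 0.0]], [[-0.21, -0.5, -0.65], [0.0, 0.0, 0.0]]]
```

drive_tool:
  series:
    - [[-0.4,-0.5,-0.6],[-6,0,0]]
    - [[-0.4,-0.6,-0.5],[-6,0,0]]
    - [[-0.3,-0.7,-0.5],[-6,0,0]]
    - [[-0.3,-0.7,-0.4],[-6,0,0]]
    - [[-0.3,-0.7,-0.4],[-6,0,0]]

```text
time: 0.65
eef_pos: [0.2922, -0.4059, 0.3219]
tcp_rot: [0.621, 0.345, -0.619, 0.334]
contact_force: [-0.3, 0.6, 1.3]
opening: 1.007
```

```bash
python3 - <<'E'
from h import *
plan(np.array([.517,.156,.32]),rotm([0,0,-1],bx))
E
```

```text
t 0.65 pos [ 0.2922 -0.4059  0.3219] D 0.6052 W 26.6 N 14 F [-0.3  0.6  1.3] op 1.007
q [-1.15 -0.15  1.89  0.    1.41 -0.58]
[[[0.01, -0.16, -0.85], [-1.9, -0.0, 0.0]], [[0.01, -0.13, -0.85], [-1.9, -0.0, 0.0]], [[0.01, -0.11, -0.86], [-1.9, -0.0, 0.0]], [[0.01, -0.08, -0.86], [-1.9, -0.0, 0.0]], [[0.01, -0.05, -0.86], [-1.9, -0.0, 0.0]]]
```

drive_tool:
  series:
    - [[0,0.5,-0.7],[-2,0,0]]
    - [[0,0.4,-0.8],[-2,0,0]]
    - [[0,0.3,-0.8],[-2,0,0]]
    - [[0,0.2,-0.9],[-2,0,0]]
    - [[0,0,-0.9],[-2,0,0]]

```text
time: 1.15
eef_pos: [0.4502, -0.2551, 0.3262]
tcp_rot: [0.589, 0.394, -0.588, 0.39]
contact_force: [-0.1, 0.1, 0.6]
opening: 1.001
```

```bash
python3 - <<'E'
from h import *
plan(np.array([.517,.156,.32]),rotm([0,0,-1],bx))
E
```

```text
t 1.15 pos [ 0.4502 -0.2551  0.3262] D 0.4166 W 16.6 N 10 F [-0.1  0.1  0.6] op 1.001
q [-0.71 -0.12  1.86  0.    1.41 -0.32]
[[[0.02, -0.19, -0.81], [-1.7, -0.0, 0.0]], [[0.02, -0.17, -0.82], [-1.7, -0.0, 0.0]], [[0.02, -0.15, -0.82], [-1.7, -0.0, 0.0]], [[0.02, -0.12, -0.82], [-1.7, -0.0, 0.0]], [[0.02, -0.1, -0.83], [-1.7, -0.0, 0.0]]]
```

drive_tool:
  series:
    - [[0,-0.2,-0.9],[-2,0,0]]
    - [[0,-0.2,-0.9],[-2,0,0]]
    - [[0,-0.2,-0.9],[-2,0,0]]
    - [[0,-0.2,-0.9],[-2,0,0]]
    - [[0,-0.1,-0.9],[-2,0,0]]

```text
time: 1.65
eef_pos: [0.4794, -0.018, 0.326]
tcp_rot: [0.551, 0.447, -0.549, 0.441]
contact_force: [1.1, 0.1, -0.7]
opening: 1.003
```

```bash
python3 - <<'E'
from h import *
plan(np.array([.517,.156,.29]),rotm([0,0,-1],bx))
E
```

```text
t 1.65 pos [ 0.4794 -0.018   0.326 ] D 0.1816 W 6.3 N 5 F [ 1.1  0.1 -0.7] op 1.003
q [-0.25 -0.21  1.94  0.01  1.42 -0.04]
[[[0.15, 0.0, -0.71], [-1.2, -0.1, 0.0]], [[0.15, 0.02, -0.71], [-1.2, -0.1, 0.0]], [[0.15, 0.03, -0.71], [-1.2, -0.1, 0.0]], [[0.15, 0.05, -0.71], [-1.2, -0.1, 0.0]], [[0.14, 0.06, -0.71], [-1.2, -0.1, 0.0]]]
```

drive_tool:
  series:
    - [[0.1,0.05,-0.75],[-1.2,0,0]]
    - [[0.1,0.05,-0.75],[-1.2,0,0]]
    - [[0.1,0.05,-0.75],[-1.2,0,0]]
    - [[0.1,0.05,-0.75],[-1.2,0,0]]
    - [[0,0.05,-0.75],[-1.2,0,0]]

```text
time: 2.15
eef_pos: [0.522, 0.1744, 0.3061]
tcp_rot: [0.526, 0.476, -0.524, 0.472]
contact_force: [-0.4, 0.3, -0.1]
opening: 1.0
```

```bash
python3 - <<'E'
from h import *
plan(np.array([.517,.156,.30]),rotm([0,0,-1],bx))
c=shot('wrist','w1')
for X in (S(-48,0,50),S(-48,0,4),S(26,0,4),slot,S(-33,7,0),S(33,7,0),S(33,-7,0)):print(proj(c,X).round(0))
E
```

```text
t 2.15 pos [0.522  0.1744 0.3061] D 0.02 W 0.5 N 1 F [-0.4  0.3 -0.1] op 1.0
q [ 0.13 -0.03  1.81  0.01  1.36  0.23]
[[[0.12, -0.06, 0.38], [0.2, -0.4, 0.2]]]
[[250. 223.]]
[[251. 184.]]
[[329. 184.]]
[[301. 181.]]
[[267. 176.]]
[[337. 176.]]
[[334. 187.]]
```

View pics/w1.png

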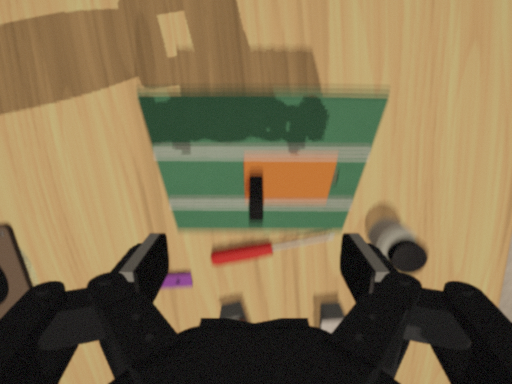

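The wrist view shows the tab at (256,180) to (256,218), with the orange plate to its right ending at about x=337. The picture is blurred from motion, so I'll take it again at rest.

drive_tool:
  series:
    - [[0.0,0,0.2],[0,0,0]]
    - [[0,0,0],[0,0,0]]
    - [[0,0,0],[0,0,0]]

```text
time: 2.5
eef_pos: [0.5205, 0.17, 0.3049]
tcp_rot: [0.525, 0.48, -0.521, 0.472]
contact_force: [0.1, 0.2, 0.2]
opening: 1.0
```

```bash
python3 - <<'E'
from h import *
plan(np.array([.517,.156,.30]),rotm([0,0,-1],bx))
c=shot('wrist','w2'); i=c['img'][:,:,::-1].copy()
for X in (S(-48,0,50),S(-48,0,4),S(26,0,4),S(-33,7,0),S(33,7,0),S(33,-7,0),S(55,75/.866,0),S(-135,75/.866,0),S(55,-75/.866,0),S(-135,-75/.866,0)):
    p=proj(c,X)[0];print(p.round(0)); cv2.circle(i,tuple(int(round(v)) for v in p),1,(255,0,255),-1)
cv2.imwrite('pics/w2c.png',cv2.resize(i[70:270,110:420],None,fx=2.5,fy=2.5,interpolation=cv2.INTER_CUBIC))
E
```

```text
t 2.5 pos [0.5205 0.17   0.3049] D 0.0153 W 0.9 N 1 F [0.1 0.2 0.2] op 1.0
q [ 0.13 -0.04  1.82  0.01  1.36  0.22]
[[[0.09, -0.04, 0.29], [0.6, -0.6, 0.3]]]
[251. 219.]
[252. 180.]
[331. 181.]
[268. 172.]
[339. 173.]
[336. 184.]
[391.  95.]
[135.  91.]
[341. 233.]
[177. 231.]
```

View pics/w2c.png

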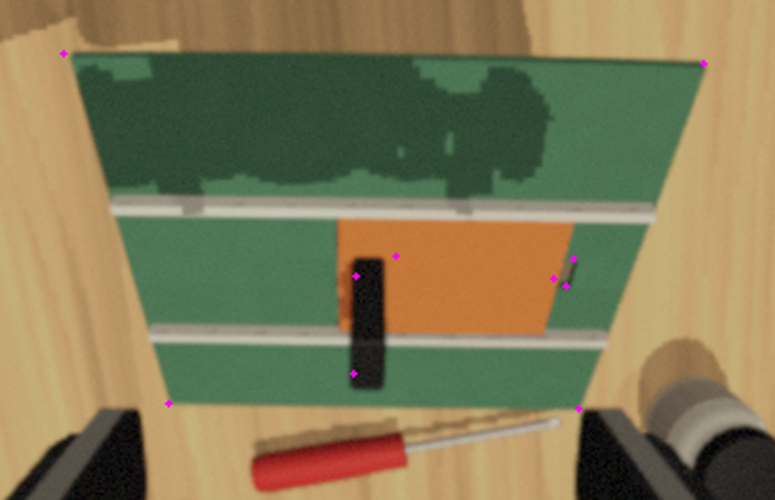

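The box fit overlays the corners well. The tab tip at crop (368,388) puts the tab at x of about -44 mm in the slot frame. I'll descend onto it.

```bash
python3 - <<'E'
from h import *
P=S(-44,-1,36)+[0,0,-.008];print(P)
plan(P,rotm([0,0,-1],bx),v=.03)
E
```

```text
[0.52119141 0.15447947 0.19267691]
t 2.55 pos [0.5205 0.1698 0.3048] D 0.1132 W 0.9 N 4 F [-0.6  0.7 -0.7] op 0.997
q [ 0.12 -0.04  1.82  0.01  1.36  0.22]
[[[0.56, 0.01, 0.08], [0.2, -0.2, 0.1]], [[0.56, 0.01, 0.08], [0.2, -0.2, 0.1]], [[0.56, 0.01, 0.08], [0.2, -0.2, 0.1]], [[0.56, 0.01, 0.08], [0.2, -0.2, 0.1]]]
```

drive_tool:
  series:
    - [[0.5,0,0.1],[0.2,-0.2,0]]
    - [[0.5,0,0.1],[0.2,-0.2,0]]
    - [[0.5,0,0.1],[0.2,-0.2,0]]
    - [[0.4,0,0.1],[0.2,-0.2,0]]
    - [[0,0,0],[0,0,0]]

```text
time: 3.05
eef_pos: [0.5195, 0.1451, 0.2096]
tcp_rot: [-0.528, -0.469, 0.529, -0.471]
contact_force: [-0.5, 0.2, -0.6]
opening: 1.0
```

```bash
python3 - <<'E'
from h import *
P=S(-44,-1,36)+[0,0,-.008]
plan(P,rotm([0,0,-1],bx),v=.03)
shot('wrist','w3')
shot('side','s3')
E
```

```text
t 3.05 pos [0.5195 0.1451 0.2096] D 0.0194 W 0.7 N 1 F [-0.5  0.2 -0.6] op 1.0
q [ 0.09  0.02  1.94 -0.    1.18  0.2 ]
[[[0.34, 0.01, -0.19], [-0.7, 0.2, -0.1]]]
```

View pics/w3.png

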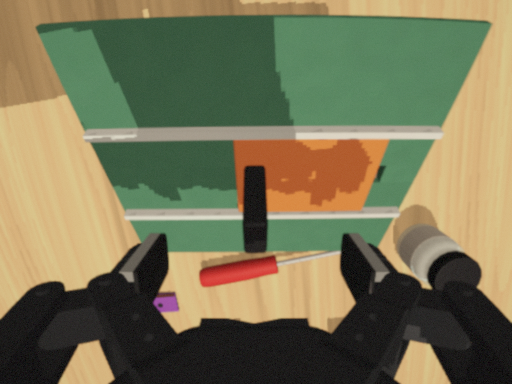

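View pics/s3.png

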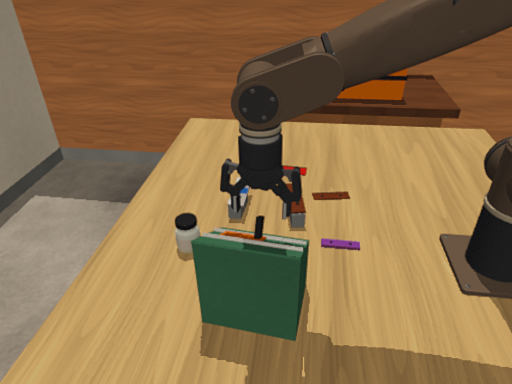

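The tab is centred between the jaws in the wrist view, with the tip at (255,245). I'll correct the last 19 mm.

drive_tool:
  series:
    - [[0.3,0,-0.2],[-0.5,0,0]]
    - [[0,0,0],[0,0,0]]
    - [[0,0,0],[0,0,0]]

```text
time: 3.45
eef_pos: [0.5251, 0.1568, 0.2011]
tcp_rot: [0.53, 0.469, -0.523, 0.476]
contact_force: [0.3, 0.1, -0.4]
opening: 0.998
```

```bash
python3 - <<'E'
from h import *
P=S(-44,-1,36)+[0,0,-.008]
plan(P,rotm([0,0,-1],bx),v=.03)
E
```

```text
t 3.45 pos [0.5251 0.1568 0.2011] D 0.0096 W 0.8 N 1 F [ 0.3  0.1 -0.4] op 0.998
q [ 0.11  0.04  1.94 -0.    1.15  0.21]
[[[0.17, -0.08, 0.06], [-0.2, -0.0, -0.8]]]
```

drive_tool:
  series:
    - [[0.15,-0.05,0],[0,0,0]]
    - [[0,0,0],[0,0,0]]
    - [[0,0,0],[0,0,0]]
    - [[0,0,0],[0,0,0]]
    - [[0,0,0],[0,0,0]]
  grip: -1
  newtons: 30

```text
time: 3.95
eef_pos: [0.5229, 0.1578, 0.1943]
tcp_rot: [0.53, 0.469, -0.522, 0.476]
contact_force: [-2.6, 0.5, 0.7]
opening: 0.145
```

drive_tool:
  series:
    - [[0,0,0],[0,0,0]]
    - [[0,0,0],[0,0,0]]
    - [[0,0,0],[0,0,0]]

```text
time: 4.25
eef_pos: [0.5228, 0.1578, 0.1944]
tcp_rot: [0.53, 0.469, -0.522, 0.476]
contact_force: [1.5, -0.3, -0.9]
opening: 0.133
```

```bash
python3 - <<'E'
from h import *
P=S(-44,-1,36)+[0,0,-.008]
s=plan(P,rotm([0,0,-1],bx),v=.03)
print(Rb.inv().apply(s['eef_pos']-slot)*1000)
print(np.degrees((Ro.from_quat(s['tcp_rot']).inv()).apply(-bx)).round(1)/57.3)
shot('wrist','w4')
E
```

```text
t 4.25 pos [0.5228 0.1578 0.1944] D 0.0041 W 0.8 N 1 F [ 1.5 -0.3 -0.9] op 0.133
q [ 0.11  0.04  1.95 -0.    1.14  0.22]
[[[0.03, -0.03, 0.07], [-0.1, -0.1, -0.8]]]
[-42.74576474  -1.11970859  28.84258   ]
[-0.01396161 -1.          0.0017452 ]
```

View pics/w4.png

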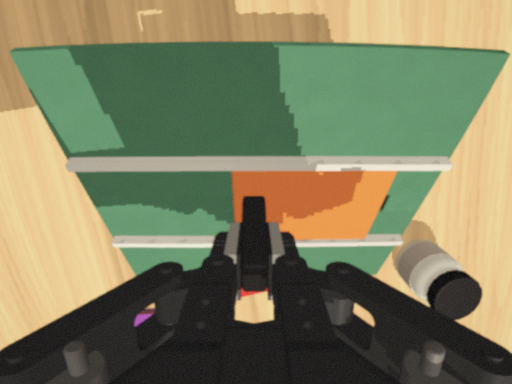

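The tab is gripped at opening 0.133 (about 12 mm). I'll drag it towards box -x, which is tool -y.

drive_tool:
  series:
    - [[0,-0.3,0],[0,0,0]]
    - [[0,-0.3,0],[0,0,0]]
    - [[0,-0.3,0],[0,0,0]]
    - [[0,-0.2,0],[0,0,0]]
    - [[0,0,0],[0,0,0]]

```text
time: 4.8
eef_pos: [0.4671, 0.1638, 0.1944]
tcp_rot: [0.53, 0.469, -0.522, 0.476]
contact_force: [-0.6, 0.5, 0.9]
opening: 0.134
```

```bash
cat > w.py <<'E'
from h import *
s=st();print(s['time'],s['eef_pos'].round(4),'slotframe',(Rb.inv().apply(s['eef_pos']-slot)*1000).round(1),'F',s['contact_force'].round(1),'op',round(s['opening'],3),'ang',np.degrees((Ro.from_quat(s['tcp_rot']).inv()*rotm([0,0,-1],bx)).as_rotvec()).round(1),'F in box',Rz.inv().apply(s['contact_force']).round(1))
E
python3 w.py
```

```text
4.8 [0.4671 0.1638 0.1944] slotframe [-98.7  -1.   28.7] F [-0.6  0.5  0.9] op 0.134 ang [-0.1 -0.1 -0.8] F in box [-0.6  0.5  0.9]
```

drive_tool:
  series:
    - [[0,-0.1,0],[0,0,0]]
    - [[0,-0.08,0],[0,0,0]]
    - [[0,-0.06,0],[0,0,0]]

```text
time: 5.1
eef_pos: [0.4563, 0.165, 0.1945]
tcp_rot: [0.531, 0.468, -0.521, 0.477]
contact_force: [9.1, -0.3, -5.7]
opening: 0.138
```

```bash
python3 w.py
```

```text
5.1 [0.4563 0.165  0.1945] slotframe [-109.6   -0.9   28.8] F [ 9.1 -0.3 -5.7] op 0.138 ang [-0.2 -0.2 -1.1] F in box [ 9.1  0.7 -5.7]
```

drive_tool:
  series:
    - [[0,-0.04,0],[0,0,0]]
    - [[0,-0.02,0],[0,0,0]]

```text
time: 5.3
eef_pos: [0.4564, 0.165, 0.1944]
tcp_rot: [0.534, 0.466, -0.519, 0.479]
contact_force: [4.6, -0.1, -0.9]
opening: 0.137
```

```bash
python3 w.py
```

```text
5.3 [0.4564 0.165  0.1944] slotframe [-109.5   -1.    28.8] F [ 4.6 -0.1 -0.9] op 0.137 ang [-0.2 -0.2 -1.6] F in box [ 4.6  0.4 -0.9]
```

That's the hard stop: fully open at tab x of about -109.5, so shut is about -29.5. Release and rise.

drive_tool:
  series:
    - [[0,0,0],[0,0,0]]
    - [[0,0,0],[0,0,0]]
    - [[0,0,0],[0,0,0]]
    - [[-0.4,0,0],[0,0,0]]
    - [[-0.6,0,0],[0,0,0]]
  grip: 0.9

```text
time: 5.8
eef_pos: [0.4525, 0.1643, 0.2402]
tcp_rot: [0.531, 0.467, -0.521, 0.477]
contact_force: [0.4, 0.6, -0.1]
opening: 0.947
```

drive_tool:
  series:
    - [[-0.8,0,0.0],[0,0,0]]
    - [[-0.8,0,0.0],[0,0,0]]
    - [[-0.5,0,0.4],[0,0,0]]
    - [[0,0,0],[0,0,0]]

```text
time: 6.2
eef_pos: [0.4487, 0.1445, 0.3532]
tcp_rot: [0.533, 0.466, -0.519, 0.479]
contact_force: [0.4, 0.0, -0.3]
opening: 0.951
```

```bash
python3 w.py; python3 - <<'E'
from h import *
c=shot('wrist','w5'); i=c['img'][:,:,::-1].copy()
for X in (S(-33,7,0),S(-33,-7,0),S(33,7,0),S(33,-7,0),S(-110,0,50),S(-110,0,4)):
    p=proj(c,X)[0];print(p.round(0)); cv2.circle(i,tuple(int(round(v)) for v in p),1,(255,0,255),-1)
cv2.imwrite('pics/w5c.png',cv2.resize(i,None,fx=1.5,fy=1.5))
E
```

```text
6.2 [0.4487 0.1445 0.3532] slotframe [-115.    60.1  176.8] F [ 0.4  0.  -0.3] op 0.951 ang [-0.1 -0.1 -1.5] F in box [ 0.4  0.1 -0.3]
[326. 130.]
[323. 140.]
[386. 130.]
[382. 141.]
[254. 167.]
[253. 138.]
```

View pics/w5c.png

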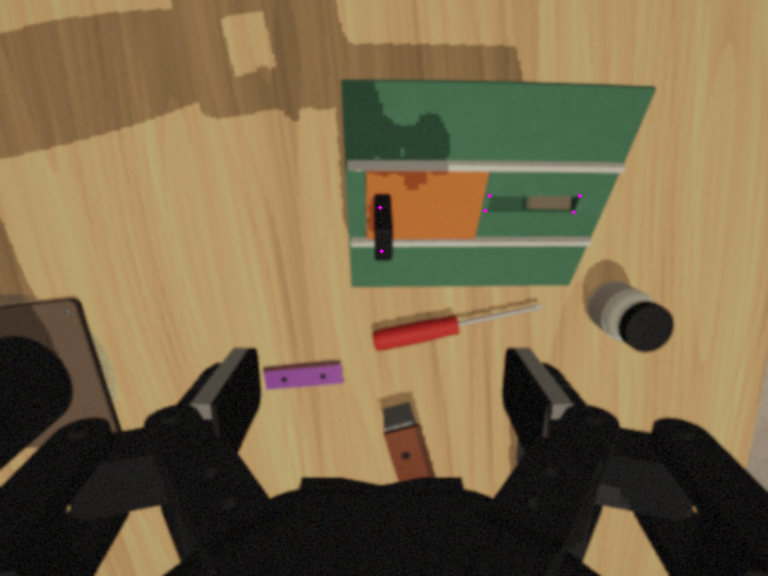

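The slot is uncovered at (488–578, 197–212), and my overlay matches it. Next, the knife: tool tilted 45°, pointing along the knife's +x and down, gripping 20 mm from the free end.

```bash
cat >> h.py <<'E'
kx=np.array([np.cos(kn[2]),np.sin(kn[2]),0]);ky=np.array([-kx[1],kx[0],0])
def kp(x,y,z): return np.array([kn[0],kn[1],.045])+kx*x+ky*y+np.array([0,0,z])
TH=np.radians(45)
Rg=rotm(kx*np.cos(TH)-np.array([0,0,np.sin(TH)]),-ky)
tx=Rg.apply([1,0,0])
G=kp(-.05,0,.003)+.008*tx
PRE=G-.09*tx
E
cat > go.py <<'E'
from h import *
import sys
plan(eval(sys.argv[1]),eval(sys.argv[2]),**(eval(sys.argv[3]) if len(sys.argv)>3 else {}))
E
python3 -c "
from h import *
print(G,PRE,tx)"
python3 go.py 'np.array([.47,-.30,.28])' Rg
```

```text
[ 0.47335823 -0.20260806  0.04234315] [ 0.48373072 -0.26539668  0.10598276] [-0.11524995  0.69765138 -0.70710678]
t 6.25 pos [0.4482 0.1452 0.3512] D 0.4513 W 47.5 N 11 F [-0.6  0.2 -0.4] op 0.949
q [ 0.1  -0.26  1.93 -0.    1.44  0.21]
[[[0.13, 0.12, 0.8], [-1.3, 4.1, -0.7]], [[0.07, 0.11, 0.81], [-1.3, 4.1, -0.7]], [[0.01, 0.09, 0.82], [-1.3, 4.1, -0.7]], [[-0.05, 0.07, 0.82], [-1.3, 4.1, -0.7]], [[-0.1, 0.05, 0.81], [-1.3, 4.1, -0.7]]]
```

drive_tool:
  series:
    - [[0,0.1,0.8],[-1.3,2,-0.7]]
    - [[0,0.1,0.8],[-1.3,4,-0.7]]
    - [[0,0.1,0.8],[-1.3,4,-0.7]]
    - [[0,0.1,0.8],[-1.3,4,-0.7]]
    - [[0,0.1,0.8],[-1.3,4,-0.7]]

```text
time: 6.75
eef_pos: [0.4609, -0.0501, 0.3216]
tcp_rot: [0.562, 0.59, -0.409, 0.411]
contact_force: [0.3, 0.4, -1.0]
opening: 0.953
```

```bash
python3 go.py 'np.array([.47,-.30,.26])' Rg
```

```text
t 6.75 pos [ 0.4609 -0.0501  0.3216] D 0.2576 W 26.9 N 6 F [ 0.3  0.4 -1. ] op 0.953
q [-0.48 -0.19  1.95  0.28  1.57 -0.53]
[[[-0.08, 0.01, 0.85], [-1.2, 4.3, -0.5]], [[-0.14, -0.01, 0.85], [-1.2, 4.3, -0.5]], [[-0.21, -0.03, 0.83], [-1.2, 4.3, -0.5]], [[-0.27, -0.05, 0.81], [-1.2, 4.3, -0.5]], [[-0.33, -0.07, 0.79], [-1.2, 4.3, -0.5]]]
```

drive_tool:
  series:
    - [[-0.1,0,0.85],[-1.2,4.3,-0.5]]
    - [[-0.15,0,0.85],[-1.2,4.3,-0.5]]
    - [[-0.2,0,0.85],[-1.2,4.3,-0.5]]
    - [[-0.3,-0.05,0.8],[-1.2,4.3,-0.5]]
    - [[-0.3,-0.05,0.8],[-1.2,4.3,-0.5]]

```text
time: 7.25
eef_pos: [0.4692, -0.2631, 0.2588]
tcp_rot: [0.596, 0.693, -0.267, 0.304]
contact_force: [-0.0, 0.2, 0.1]
opening: 0.948
```

```bash
python3 go.py 'PRE-.03*tx' Rg
```

```text
t 7.25 pos [ 0.4692 -0.2631  0.2588] D 0.1348 W 3.0 N 3 F [-0.   0.2  0.1] op 0.948
q [-0.86  0.27  1.68  0.37  1.83 -1.03]
[[[0.53, 0.1, 0.71], [-0.3, 0.9, -0.1]], [[0.52, 0.1, 0.72], [-0.3, 0.9, -0.1]], [[0.51, 0.1, 0.73], [-0.3, 0.9, -0.1]]]
```

Good, it's reachable.

drive_tool:
  series:
    - [[0.5,0.1,0.7],[-0.3,0.9,0]]
    - [[0.5,0.1,0.7],[-0.3,0.9,0]]
    - [[0.5,0.1,0.7],[-0.3,0.9,0]]
    - [[0,0,0],[0,0,0]]
    - [[0,0,0],[0,0,0]]
  grip: 0.9

```text
time: 7.75
eef_pos: [0.4839, -0.2878, 0.1137]
tcp_rot: [0.604, 0.704, -0.248, 0.28]
contact_force: [-0.1, -1.2, 0.7]
opening: 0.949
```

```bash
python3 go.py 'G' Rg "{'v':.03}"; python3 - <<'E'
from h import *
c=shot('wrist','w6'); i=c['img'][:,:,::-1].copy()
for a in(-.07,.07):
  for b in (-.022,.022):
    p=proj(c,kp(a,b,.006))[0];print(p.round(0)); cv2.circle(i,tuple(int(round(v)) for v in p),2,(255,0,255),-1)
cv2.imwrite('pics/w6c.png',cv2.resize(i,None,fx=1.5,fy=1.5))
E
```

```text
t 7.75 pos [ 0.4839 -0.2878  0.1137] D 0.1116 W 1.5 N 4 F [-0.1 -1.2  0.7] op 0.949
q [-0.88  0.52  1.66  0.38  1.68 -1.12]
[[[0.56, 0.01, -0.04], [-0.3, -0.3, -0.1]], [[0.56, 0.02, -0.04], [-0.3, -0.3, -0.1]], [[0.56, 0.02, -0.05], [-0.3, -0.3, -0.1]], [[0.56, 0.02, -0.05], [-0.3, -0.3, -0.1]]]
[285. 198.]
[229. 199.]
[276.  79.]
[233.  80.]
```

View pics/w6c.png

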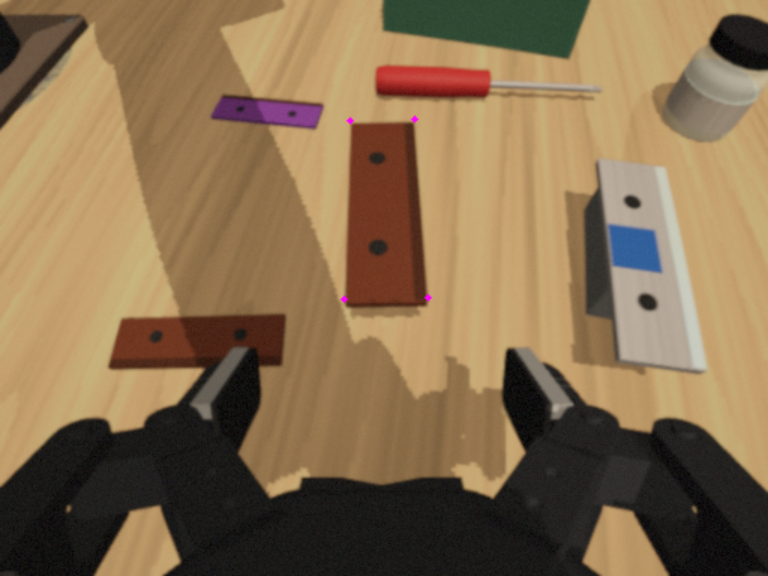

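The predicted knife corners fall on the knife at (345–428, 120–300) to within about 2 mm. I'll advance.

drive_tool:
  series:
    - [[0.5,0,-0.05],[-0.3,-0.3,0]]
    - [[0.5,0,-0.05],[-0.3,-0.3,0]]
    - [[0.5,0,-0.05],[-0.3,-0.3,0]]
    - [[0.4,0,0],[0,0,0]]
    - [[0,0,0],[0,0,0]]

```text
time: 8.3
eef_pos: [0.4764, -0.215, 0.0638]
tcp_rot: [0.598, 0.7, -0.248, 0.302]
contact_force: [0.6, 0.4, -0.6]
opening: 0.949
```

```bash
python3 go.py 'G' Rg "{'v':.03}"
```

```text
t 8.3 pos [ 0.4764 -0.215   0.0638] D 0.025 W 1.3 N 1 F [ 0.6  0.4 -0.6] op 0.949
q [-0.81  0.49  1.81  0.41  1.52 -1.15]
[[[0.49, -0.03, 0.12], [0.5, 1.0, -0.6]]]
```

drive_tool:
  series:
    - [[0.3,0,0.1],[0.4,0.6,-0.4]]
    - [[0.15,0,0],[0,0,0]]
    - [[0,0,0],[0,0,0]]

```text
time: 8.6
eef_pos: [0.4775, -0.2048, 0.0486]
tcp_rot: [0.598, 0.701, -0.249, 0.3]
contact_force: [0.9, -0.8, 0.2]
opening: 0.948
```

```bash
python3 go.py 'G' Rg "{'v':.03}"
```

```text
t 8.6 pos [ 0.4775 -0.2048  0.0486] D 0.0078 W 1.0 N 1 F [ 0.9 -0.8  0.2] op 0.948
q [-0.8   0.5   1.83  0.42  1.49 -1.15]
[[[0.13, -0.08, 0.04], [0.4, 0.9, -0.4]]]
```

drive_tool:
  series:
    - [[0.12,-0.05,0.04],[0.3,0.6,-0.3]]
    - [[0,0,0],[0,0,0]]

```text
time: 8.8
eef_pos: [0.4751, -0.2034, 0.0432]
tcp_rot: [0.598, 0.703, -0.248, 0.295]
contact_force: [-0.1, -0.1, 0.4]
opening: 0.946
```

```bash
python3 go.py 'G' Rg "{'v':.03}"
```

```text
t 8.8 pos [ 0.4751 -0.2034  0.0432] D 0.002 W 0.4 N 1 F [-0.1 -0.1  0.4] op 0.946
q [-0.8   0.51  1.83  0.42  1.49 -1.15]
[[[0.03, -0.03, -0.0], [0.1, 0.3, -0.2]]]
```

drive_tool:
  series:
    - [[0,0,0],[0,0,0]]
    - [[0,0,0],[0,0,0]]
    - [[0,0,0],[0,0,0]]
    - [[0,0,0],[0,0,0]]
    - [[0,0,0],[0,0,0]]
  grip: -1
  newtons: 90

```text
time: 9.3
eef_pos: [0.4752, -0.2045, 0.0436]
tcp_rot: [0.598, 0.703, -0.248, 0.294]
contact_force: [-0.5, 0.2, -0.6]
opening: 0.489
```

drive_tool:
  series:
    - [[0,0,0],[0,0,0]]
    - [[0,0,0],[0,0,0]]
    - [[0,0,0],[0,0,0]]

```text
time: 9.6
eef_pos: [0.4752, -0.2045, 0.0436]
tcp_rot: [0.598, 0.703, -0.248, 0.294]
contact_force: [-0.1, 1.1, 0.8]
opening: 0.493
```

```bash
python3 go.py 'G+[0,0,.05]' Rg "{'v':.01}"; python3 -c "
from h import *
c=shot('wrist','w7')"
```

```text
t 9.6 pos [ 0.4752 -0.2045  0.0436] D 0.0488 W 0.4 N 5 F [-0.1  1.1  0.8] op 0.493
q [-0.8   0.51  1.83  0.42  1.49 -1.15]
[[[-0.13, -0.01, -0.14], [0.0, 0.1, -0.0]], [[-0.13, -0.01, -0.14], [0.0, 0.1, -0.0]], [[-0.13, -0.01, -0.14], [0.0, 0.1, -0.0]], [[-0.13, -0.01, -0.14], [0.0, 0.1, -0.0]], [[-0.13, -0.01, -0.14], [0.0, 0.1, -0.0]]]
```

View pics/w7.png

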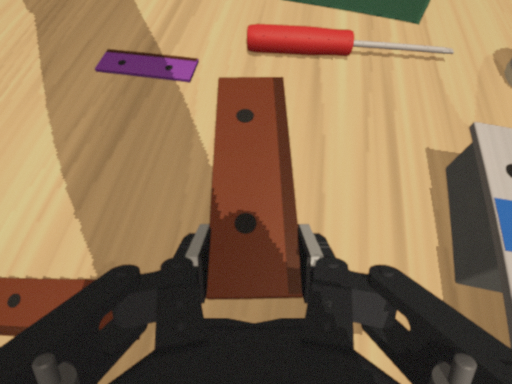

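The knife is gripped across its width, with the end at y=297 and the pads at (200,250) and (310,250). Lift.

drive_tool:
  series:
    - [[-0.13,0,-0.14],[0,0,0]]
    - [[-0.2,0,-0.2],[0,0,0]]
    - [[-0.3,0,-0.3],[0,0,0]]
    - [[-0.4,0,-0.4],[0,0,0]]
    - [[-0.4,0,-0.4],[0,0,0]]

```text
time: 10.15
eef_pos: [0.4725, -0.202, 0.1455]
tcp_rot: [0.598, 0.704, -0.25, 0.292]
contact_force: [0.6, -0.5, -3.8]
opening: 0.493
```

drive_tool:
  series:
    - [[-0.6,0,-0.5],[0,0,0]]
    - [[-0.6,0,-0.5],[0,0,0]]
    - [[-0.6,0,-0.5],[0,0,0]]
    - [[-0.5,0,-0.4],[0,0,0]]
    - [[0,0,0],[0,0,0]]

```text
time: 10.65
eef_pos: [0.4747, -0.2153, 0.308]
tcp_rot: [0.597, 0.701, -0.252, 0.298]
contact_force: [0.6, -0.3, -2.5]
opening: 0.493
```

```bash
python3 -c "
from h import *
s=plan(G+[0,0,.25],Rg)
c=shot('wrist','w8');shot('side','s8')"
```

```text
t 10.65 pos [ 0.4747 -0.2153  0.308 ] D 0.0202 W 0.9 N 1 F [ 0.6 -0.3 -2.5] op 0.493
q [-0.81  0.19  1.7   0.43  1.9  -0.97]
[[[0.4, 0.01, 0.03], [0.0, 0.9, -0.2]]]
```

View pics/w8.png

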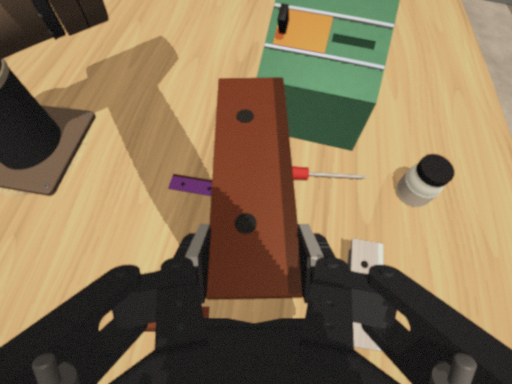

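View pics/s8.png

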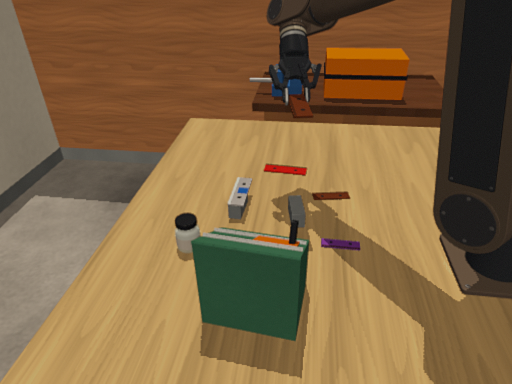

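There's no slip: the knife outline is the same as before the lift. I'll check the knife-in-tool transform with an overlay.

```bash
python3 - <<'E'
from h import *
c=load('w7'); i=c['img'][:,:,::-1].copy()
b=cv2.resize(i[60:320,180:330],None,fx=2.3,fy=2.3,interpolation=cv2.INTER_CUBIC)
for a in(-.07,.07):
  for w in (-.022,.022):
   for z in (0,.006):
    p=proj(c,kp(a,w,z))[0]; print(a,w,z,p.round(1),((p-[180,60]+.5)*2.3).round(0)); q=(p-[180,60]+.5)*2.3;cv2.circle(b,tuple(int(round(v)) for v in q),2,(255,0,255) if z else (255,255,0),-1)
cv2.imwrite('pics/w7c.png',b)
E
```

```text
-0.07 -0.022 0 [297.2 295.2] [271. 542.]
-0.07 -0.022 0.006 [299.  293.1] [275. 537.]
-0.07 0.022 0 [201.7 295.2] [ 51. 542.]
-0.07 0.022 0.006 [199.6 293.2] [ 46. 538.]
0.07 -0.022 0 [282.3  81.8] [236.  51.]
0.07 -0.022 0.006 [283.   74.9] [238.  35.]
0.07 0.022 0 [218.8  81.8] [90. 51.]
0.07 0.022 0.006 [217.9  74.8] [88. 35.]
```

View pics/w7c.png

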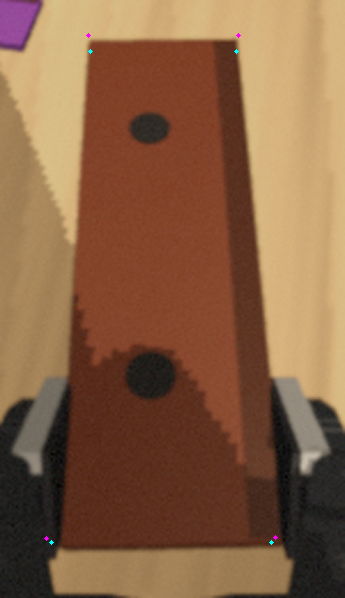

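```bash
cat > kfit.py <<'E'
from h import *
from scipy.optimize import least_squares
c=load('w7')
q=[(0.4752,-0.2045,0.0436),(0.598,0.703,-0.248,0.294)]
for l in open('log.txt'):
    a=eval(l)
    if abs(a[1][0]-.4752)<1e-4 and abs(a[1][2]-.0436)<1e-4: q=[a[1],a[2]]
p=np.array(q[0]);R=Ro.from_quat(q[1])
obs=np.array([(90,40),(238,40),(62,548),(280,546)])/2.3+[180,60]-.5
cor=np.array([(.07,.022,.006),(.07,-.022,.006),(-.07,.022,.006),(-.07,-.022,.006)])
# knife in tool: y_k=-y_tool ; prior rel rotation
R0=R.inv()*Ro.from_matrix(np.stack([kx,ky,[0,0,1]],1)); t0=R.inv().apply(kp(0,0,0)-p)
print('prior',t0*1000,np.degrees(R0.as_euler('YXZ')))
def f(v):
    Rk=R0*Ro.from_rotvec(v[3:]); W=p+R.apply(t0+v[:3]+Rk.apply(cor))
    return np.r_[(proj(c,W)-obs).ravel(), v[:3]/.004, v[3:]/np.radians(2.)]
s=least_squares(f,np.zeros(6));v=s.x;print(v[:3]*1000,np.degrees(v[3:]),s.fun[:8].round(1))
Rk=R0*Ro.from_rotvec(v[3:]);tk=t0+v[:3]
print('tk',tk*1000,Rk.as_matrix().round(3))
np.savez('k.npz',t=tk,q=Rk.as_quat())
E
python3 kfit.py
```

```text
prior [ 31.68099118  -1.57828705 -34.00120055] [-1.34703238e+02 -1.74160680e-01 -1.79872351e+02]
[2.01775494 1.11222808 3.00144215] [ 0.42889515 -2.10455434  0.71877794] [-0.3  0.2  0.4  0.  -0.5  0.1  0.4 -0.3]
tk [ 33.69874612  -0.46605896 -30.9997584 ] [[ 0.677 -0.018 -0.736]
 [-0.015 -1.     0.011]
 [-0.736  0.003 -0.677]]
```

```bash
cat >> h.py <<'E'
try:
    k_=np.load('k.npz');tk=k_['t'];Rk=Ro.from_quat(k_['q'])
except Exception: pass
def post(d,ox=0,oy=0,tilt=0):
    n=Ro.from_rotvec(bx*np.radians(-tilt)).apply(Rb.apply([0,0,1]))   # tilt>0: steeper
    X=-n;Y=-bx;Z=np.cross(X,Y);RK=Ro.from_matrix(np.stack([X,Y,Z],1))
    O=S(ox,oy,0)+n*(.07-d/1000)-Z*.003
    RT=RK*Rk.inv(); return O-RT.apply(tk),RT
E
python3 - <<'E'
from h import *
for d in(-80,-20,85):
    P,R=post(d);print(d,P.round(3),R.as_matrix()[:,0].round(2),(Rb.inv().apply(P-slot)*1000).round(1))
P,R=post(-80);plan(P,R)
E
```

```text
-80 [0.557 0.072 0.34 ] [-0.01 -0.3  -0.95] [ -0.2   0.8 195.6]
-20 [0.56  0.102 0.288] [-0.01 -0.3  -0.95] [ -0.2   0.8 135.6]
85 [0.565 0.154 0.197] [-0.01 -0.3  -0.95] [-0.2  0.8 30.6]
t 10.75 pos [ 0.4735 -0.2142  0.3028] D 0.3004 W 63.6 N 8 F [ 0.  -1.  -1.9] op 0.489
q [-0.81  0.19  1.71  0.43  1.9  -0.97]
[[[0.4, 0.32, -0.55], [1.9, -7.7, 0.6]], [[0.33, 0.3, -0.61], [1.9, -7.7, 0.6]], [[0.25, 0.27, -0.65], [1.9, -7.7, 0.6]], [[0.16, 0.25, -0.69], [1.9, -7.7, 0.6]], [[0.07, 0.22, -0.71], [1.9, -7.7, 0.6]]]
```

drive_tool:
  series:
    - [[0.3,0.3,-0.6],[1.9,-7.6,0.6]]
    - [[0.2,0.3,-0.65],[1.9,-7.6,0.6]]
    - [[0.1,0.3,-0.65],[1.9,-7.6,0.6]]
    - [[0.05,0.25,-0.7],[1.9,-7.6,0.6]]
    - [[0,0.2,-0.7],[1.9,-7.6,0.6]]

```text
time: 11.25
eef_pos: [0.524, -0.0464, 0.3332]
tcp_rot: [0.519, 0.529, -0.495, 0.453]
contact_force: [0.2, 0.1, -2.8]
opening: 0.494
```

```bash
python3 go.py 'post(-70)[0]' 'post(-70)[1]'
```

```text
t 11.25 pos [ 0.524  -0.0464  0.3332] D 0.1278 W 23.8 N 3 F [ 0.2  0.1 -2.8] op 0.494
q [-0.32 -0.07  1.8   0.08  1.49 -0.3 ]
[[[0.09, 0.2, -0.82], [1.5, -7.7, 1.2]], [[-0.02, 0.17, -0.83], [1.5, -7.7, 1.2]], [[-0.13, 0.15, -0.83], [1.5, -7.7, 1.2]]]
```

drive_tool:
  series:
    - [[0.05,0.2,-0.8],[1.5,-7.6,1.2]]
    - [[-0.05,0.2,-0.8],[1.5,-7.6,1.2]]
    - [[-0.1,0.1,-0.7],[1.5,-7.6,1.2]]
    - [[0,0,0],[0,0,0]]

```text
time: 11.65
eef_pos: [0.5506, 0.08, 0.3232]
tcp_rot: [-0.436, -0.394, 0.597, -0.546]
contact_force: [0.3, -0.4, -3.1]
opening: 0.492
```

```bash
python3 go.py 'post(-40)[0]' 'post(-40)[1]' "{'v':.015}"
```

```text
t 11.65 pos [0.5506 0.08   0.3232] D 0.0231 W 1.1 N 2 F [ 0.3 -0.4 -3.1] op 0.492
q [ 0.09  0.02  1.74 -0.31  1.43  0.24]
[[[0.13, 0.07, -0.18], [0.4, 0.3, 0.3]], [[0.13, 0.07, -0.18], [0.4, 0.3, 0.3]]]
```

drive_tool:
  series:
    - [[0.1,0.1,-0.15],[0.4,0.3,0.3]]
    - [[0.1,0.05,-0.1],[0.4,0.3,0.3]]
    - [[0,0,0],[0,0,0]]

```text
time: 11.95
eef_pos: [0.5563, 0.0893, 0.3008]
tcp_rot: [-0.441, -0.395, 0.597, -0.541]
contact_force: [0.1, 0.6, -2.0]
opening: 0.493
```

```bash
cat > ck.py <<'E'
from h import *
import sys
tag=sys.argv[1]
s=st();p=np.array(s['eef_pos']);R=Ro.from_quat(s['tcp_rot'])
# knife tip in slot frame
for nm,l in (('tip',[.07,0,.003]),('tail',[-.07,0,.003]),('tipL',[.07,.022,.003]),('tipR',[.07,-.022,.003])):
    print(nm,(Rb.inv().apply(p+R.apply(tk+Rk.apply(l))-slot)*1000).round(1))
for cam in sys.argv[2:]:
    c=shot(cam,tag+cam[0]); i=c['img'][:,:,::-1].copy()
    X=[S(a,b,0) for a in(-33,33) for b in (-7,7)]; col=[(255,0,255)]*4
    X+=[p+R.apply(tk+Rk.apply([a,b,z])) for a in (-.07,.07) for b in(-.022,.022) for z in (0,.006)];col+=[(255,255,0)]*8
    pp=proj(c,np.array(X)); 
    ctr=pp[:4].mean(0)
    x0=int(np.clip(ctr[0]-130,0,252));y0=int(np.clip(ctr[1]-100,0,184))
    b=cv2.resize(i[y0:y0+200,x0:x0+260],None,fx=3,fy=3,interpolation=cv2.INTER_CUBIC)
    for q,k in zip(pp,col): cv2.circle(b,tuple(int(round(v)) for v in (q-[x0,y0]+.5)*3),2,k,-1)
    cv2.imwrite(f'pics/{tag}{cam[0]}c.png',b)
E
python3 ck.py a1 side top wrist; python3 go.py 'post(-40)[0]' 'post(-40)[1]' "{'v':.015}"
```

```text
tip [-3.4 -4.6 37.7]
tail [ -1.8  -4.7 177.7]
tipL [-25.4  -4.5  37.9]
tipR [18.6 -4.7 37.4]
t 12.1 pos [0.557  0.0886 0.3034] D 0.0041 W 0.5 N 1 F [ 0.3 -0.  -1.9] op 0.49
q [ 0.1   0.05  1.75 -0.3   1.4   0.27]
[[[-0.06, 0.02, -0.06], [0.2, -0.0, 0.5]]]
```

View pics/a1sc.png

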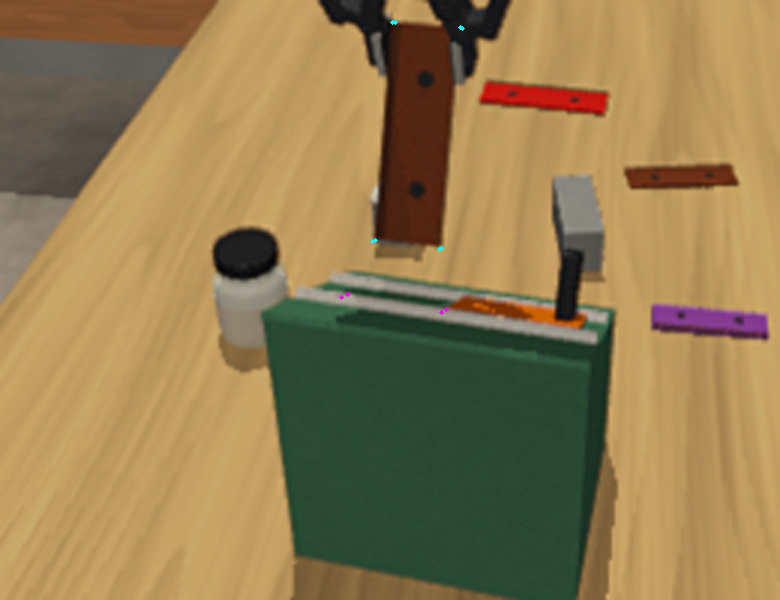

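View pics/a1wc.png

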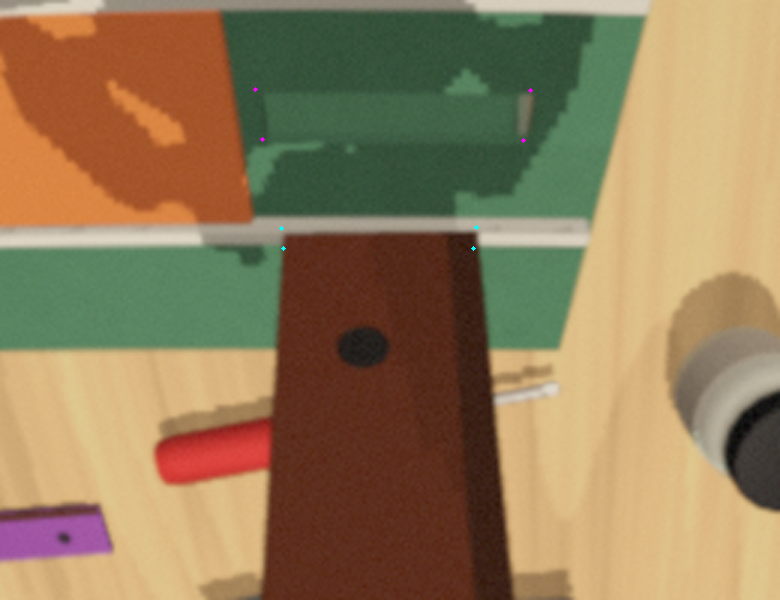

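View pics/a1tc.png

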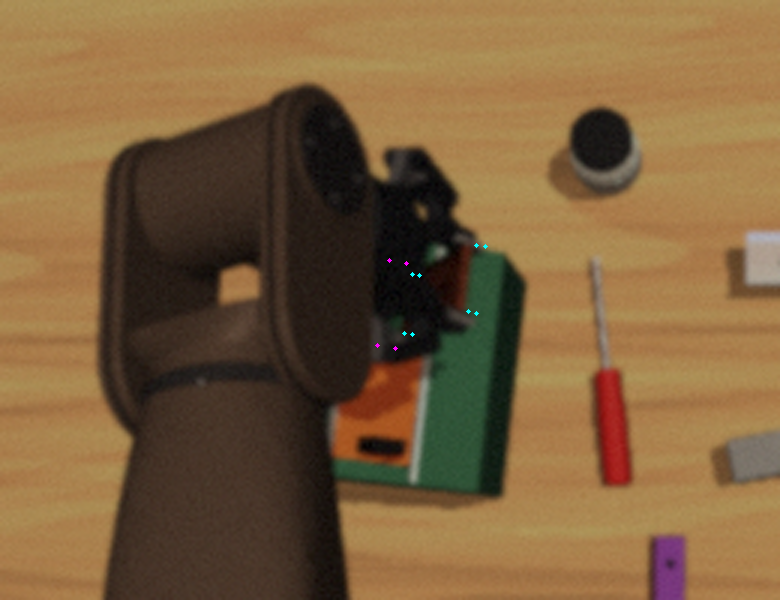

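Overlays agree with the pictures. Wrist view: slot at (262–530, 92–140), knife tip at (285–478, 232). I'll advance to just above the mouth.

```bash
python3 go.py 'post(-10,1)[0]' 'post(-10,1)[1]' "{'v':.015}"
```

```text
t 12.1 pos [0.557  0.0886 0.3034] D 0.0305 W 0.5 N 3 F [ 0.3 -0.  -1.9] op 0.49
q [ 0.1   0.05  1.75 -0.3   1.4   0.27]
[[[0.12, 0.01, -0.17], [0.1, -0.0, 0.2]], [[0.12, 0.01, -0.17], [0.1, -0.0, 0.2]], [[0.12, 0.01, -0.17], [0.1, -0.0, 0.2]]]
```

drive_tool:
  series:
    - [[0.12,0.01,-0.17],[0.1,0,0.2]]
    - [[0.12,0.01,-0.17],[0.1,0,0.2]]
    - [[0.1,0.01,-0.1],[0,0,0]]
    - [[0,0,0],[0,0,0]]

```text
time: 12.5
eef_pos: [0.5616, 0.1026, 0.2803]
tcp_rot: [-0.447, -0.389, 0.596, -0.542]
contact_force: [0.0, -0.3, -3.1]
opening: 0.492
```

```bash
python3 ck.py a2 wrist; python3 go.py 'post(-8,1)[0]' 'post(-8,1)[1]' "{'v':.015}"
```

```text
tip [ 2.4 -2.8 13. ]
tail [  1.7  -3.  153. ]
tipL [-19.6  -2.7  12.9]
tipR [24.4 -2.9 13.1]
t 12.55 pos [0.5617 0.1025 0.2809] D 0.0063 W 0.4 N 1 F [ 0.1  0.1 -2.4] op 0.497
q [ 0.13  0.08  1.76 -0.31  1.36  0.31]
[[[0.03, -0.02, -0.12], [-0.4, -0.1, -0.0]]]
```

View pics/a2wc.png

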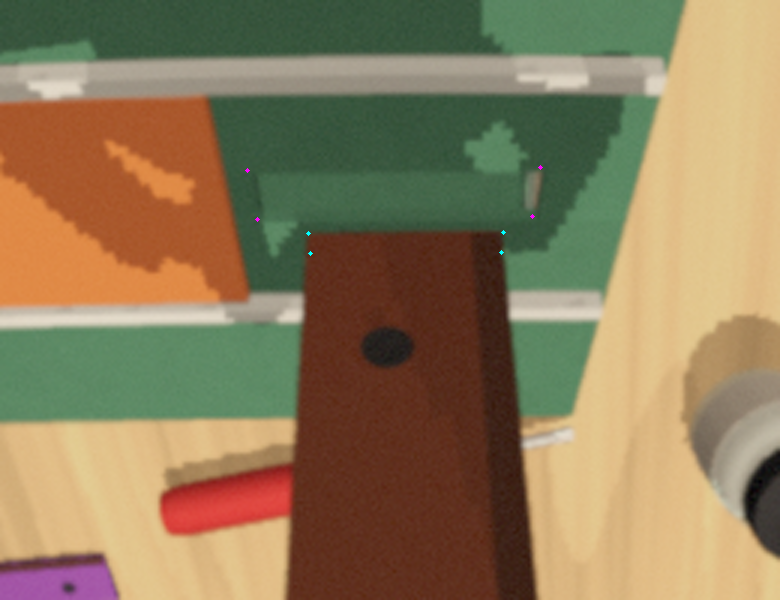

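The slot's actual outline is (258–540, 172–221), within about 1 mm of the overlay, and the knife tip is about 13 mm out. I'll correct sideways and enter.

```bash
python3 go.py 'post(-6,1.5,-.5)[0]' 'post(-6,1.5,-.5)[1]' "{'v':.015}"
```

```text
t 12.55 pos [0.5617 0.1025 0.2809] D 0.0079 W 0.4 N 1 F [ 0.1  0.1 -2.4] op 0.497
q [ 0.13  0.08  1.76 -0.31  1.36  0.31]
[[[0.07, -0.01, -0.14], [-0.4, -0.1, -0.0]]]
```

drive_tool:
  series:
    - [[0.06,0,-0.12],[-0.2,0,0]]
    - [[0,0,0],[0,0,0]]
    - [[0,0,0],[0,0,0]]

```text
time: 12.85
eef_pos: [0.5627, 0.1079, 0.2764]
tcp_rot: [-0.446, -0.39, 0.595, -0.543]
contact_force: [0.4, -0.8, -1.8]
opening: 0.495
```

```bash
python3 ck.py a3 wrist; python3 go.py 'post(15,1.5,-.5)[0]' 'post(15,1.5,-.5)[1]' "{'v':.008}"
```

```text
tip [ 2.8 -0.1  6.9]
tail [  2.3  -0.3 146.9]
tipL [-19.2  -0.1   6.8]
tipR [24.8 -0.1  7. ]
t 12.9 pos [0.5626 0.108  0.2763] D 0.0218 W 0.2 N 3 F [ 0.3 -0.4 -3.3] op 0.489
q [ 0.14  0.09  1.76 -0.31  1.36  0.32]
[[[0.1, -0.01, -0.11], [-0.1, -0.0, -0.0]], [[0.1, -0.01, -0.11], [-0.1, -0.0, -0.0]], [[0.1, -0.01, -0.11], [-0.1, -0.0, -0.0]]]
```

View pics/a3wc.png

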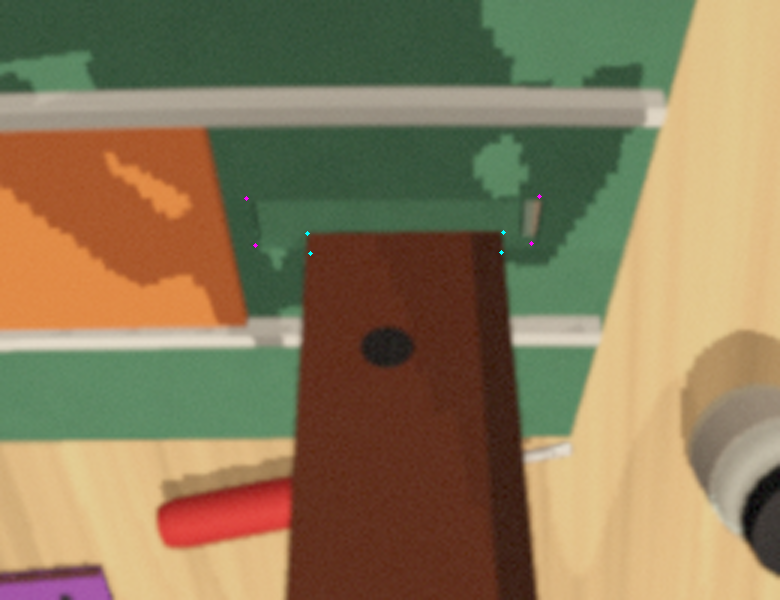

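drive_tool:
  series:
    - [[0.1,-0.01,-0.11],[0,0,0]]
    - [[0.1,-0.01,-0.11],[0,0,0]]
    - [[0,0,0],[0,0,0]]

```text
time: 13.2
eef_pos: [0.5627, 0.1161, 0.2627]
tcp_rot: [-0.446, -0.39, 0.595, -0.543]
contact_force: [0.4, -0.5, -3.0]
opening: 0.49
```

```bash
python3 ck.py a4 wrist; python3 go.py 'post(30,1.5,-.5)[0]' 'post(30,1.5,-.5)[1]' "{'v':.01}"
```

```text
tip [ 2.   0.2 -9. ]
tail [ 1.40e+00 -1.00e-01  1.31e+02]
tipL [-20.    0.2  -9.1]
tipR [24.   0.2 -8.9]
t 13.25 pos [0.5629 0.116  0.2632] D 0.0215 W 0.3 N 3 F [ 0.1  0.4 -3.4] op 0.492
q [ 0.15  0.11  1.77 -0.31  1.34  0.34]
[[[0.1, -0.0, -0.1], [-0.1, -0.0, -0.1]], [[0.1, -0.0, -0.1], [-0.1, -0.0, -0.1]], [[0.1, -0.0, -0.1], [-0.1, -0.0, -0.1]]]
```

View pics/a4wc.png

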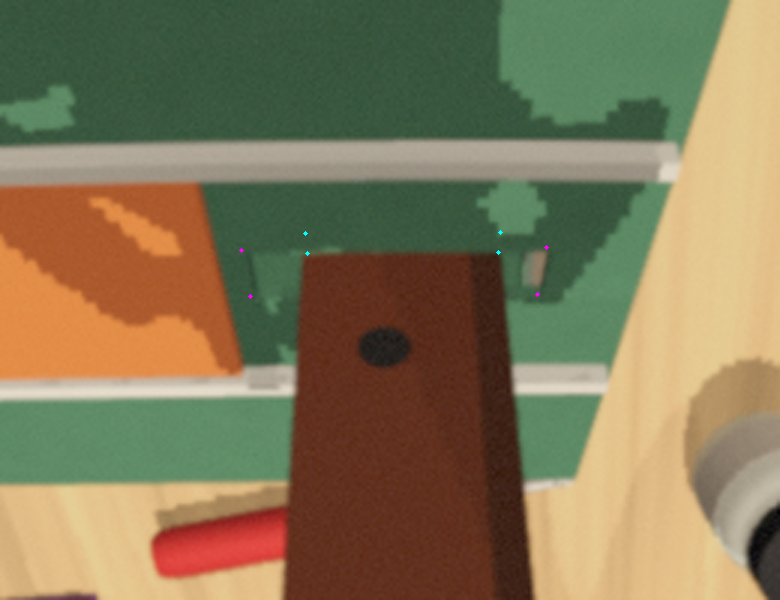

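The tip is in the slot: the upper tip edge is now hidden below the sheet at (303–500, 253), with no contact force. Continue.

drive_tool:
  series:
    - [[0.1,0,-0.1],[0,0,0]]
    - [[0.1,0,-0.1],[0,0,0]]
    - [[0.1,0,-0.1],[0,0,0]]
    - [[0.1,0,-0.1],[0,0,0]]
    - [[0,0,0],[0,0,0]]

```text
time: 13.75
eef_pos: [0.5649, 0.1301, 0.2357]
tcp_rot: [-0.446, -0.39, 0.595, -0.543]
contact_force: [-0.5, 0.6, -2.3]
opening: 0.493
```

```bash
python3 ck.py a5; python3 go.py 'post(60,1.5,-.5)[0]' 'post(60,1.5,-.5)[1]' "{'v':.01}"
```

```text
tip [  2.8  -1.1 -39.5]
tail [  2.2  -1.4 100.5]
tipL [-19.2  -1.1 -39.6]
tipR [ 24.8  -1.1 -39.4]
t 13.75 pos [0.5649 0.1301 0.2357] D 0.0205 W 0.3 N 3 F [-0.5  0.6 -2.3] op 0.493
q [ 0.17  0.14  1.78 -0.31  1.3   0.38]
[[[0.09, -0.01, -0.1], [-0.1, -0.0, -0.0]], [[0.09, -0.01, -0.1], [-0.1, -0.0, -0.0]], [[0.09, -0.01, -0.1], [-0.1, -0.0, -0.0]]]
```

drive_tool:
  series:
    - [[0.1,0,-0.1],[0,0,0]]
    - [[0.1,0,-0.1],[0,0,0]]
    - [[0.1,0,-0.11],[0,0,0]]
    - [[0.1,0,-0.11],[0,0,0]]
    - [[0,0,0],[0,0,0]]

```text
time: 14.25
eef_pos: [0.5671, 0.1454, 0.2078]
tcp_rot: [-0.446, -0.39, 0.595, -0.543]
contact_force: [-1.3, -0.2, -3.1]
opening: 0.495
```

```bash
python3 ck.py a6; python3 go.py 'post(88,1.5,-.5)[0]' 'post(88,1.5,-.5)[1]' "{'v':.008}"
```

```text
tip [  3.4  -1.7 -71.3]
tail [ 2.8 -1.9 68.7]
tipL [-18.6  -1.7 -71.4]
tipR [ 25.4  -1.7 -71.2]
t 14.25 pos [0.5671 0.1454 0.2078] D 0.0168 W 0.3 N 3 F [-1.3 -0.2 -3.1] op 0.495
q [ 0.2   0.18  1.78 -0.31  1.26  0.41]
[[[0.07, -0.01, -0.09], [-0.1, -0.0, -0.0]], [[0.07, -0.01, -0.09], [-0.1, -0.0, -0.0]], [[0.07, -0.01, -0.09], [-0.1, -0.0, -0.0]]]
```

drive_tool:
  series:
    - [[0.07,-0.02,-0.09],[0,0,0]]
    - [[0.07,-0.02,-0.09],[0,0,0]]
    - [[0,0,0],[0,0,0]]

```text
time: 14.55
eef_pos: [0.5661, 0.1526, 0.1977]
tcp_rot: [-0.446, -0.39, 0.595, -0.543]
contact_force: [-0.3, -0.5, -2.8]
opening: 0.495
```

```bash
python3 ck.py a7 wrist side; python3 go.py 'post(88,1.5,-.5)[0]' 'post(88,1.5,-.5)[1]' "{'v':.008}"
```

```text
tip [  1.6  -0.7 -83.6]
tail [ 1.  -0.9 56.4]
tipL [-20.4  -0.7 -83.7]
tipR [ 23.6  -0.7 -83.5]
t 14.65 pos [0.5664 0.1523 0.1984] D 0.0051 W 0.3 N 1 F [-0.1 -0.  -3.1] op 0.492
q [ 0.21  0.2   1.79 -0.31  1.25  0.43]
[[[0.07, -0.0, -0.08], [-0.2, -0.1, -0.2]]]
```

View pics/a7w.png

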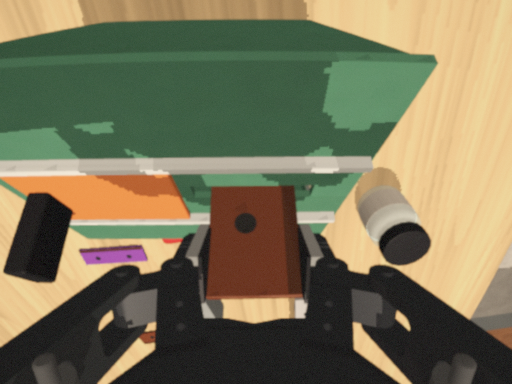

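View pics/a7sc.png

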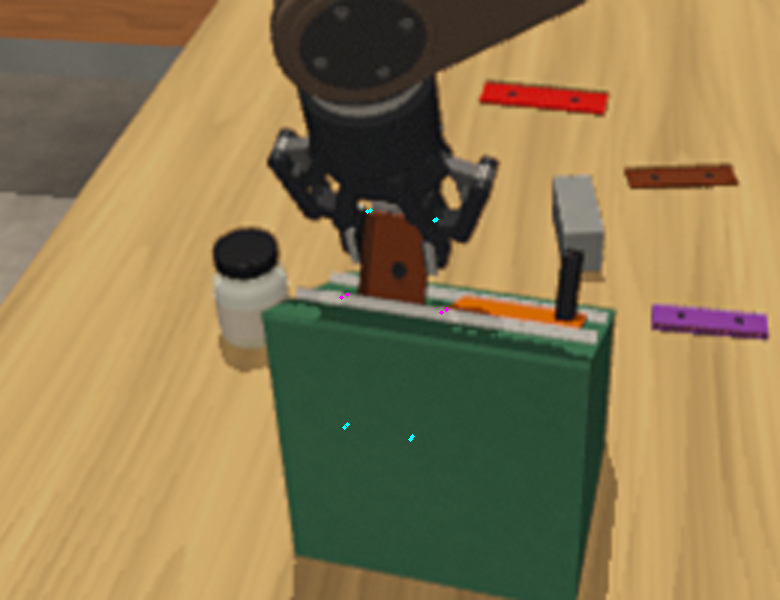

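The knife is 84 mm inside, which is over half, with the tail held at (210–300, 190–297). Release.

drive_tool:
  series:
    - [[0.05,0,-0.06],[0,0,0]]
    - [[0,0,0],[0,0,0]]

```text
time: 14.85
eef_pos: [0.5669, 0.1539, 0.1954]
tcp_rot: [-0.446, -0.389, 0.595, -0.544]
contact_force: [-0.6, -0.0, -3.4]
opening: 0.494
```

drive_tool:
  series:
    - [[0,0,0],[0,0,0]]
    - [[0,0,0],[0,0,0]]
    - [[0,0,0],[0,0,0]]
    - [[0,0,0],[0,0,0]]
    - [[0,0,0],[0,0,0]]
  grip: 0.8

```text
time: 15.35
eef_pos: [0.5692, 0.1545, 0.1992]
tcp_rot: [-0.449, -0.388, 0.593, -0.545]
contact_force: [-1.2, -0.4, -0.3]
opening: 0.901
```

```bash
python3 w.py; python3 -c "
from h import *
shot('wrist','w9')"
```

```text
15.35 [0.5692 0.1545 0.1992] slotframe [ 3.7  2.6 32.1] F [-1.2 -0.4 -0.3] op 0.901 ang [-0.3 17.2 -1.7] F in box [-1.2 -0.5 -0.3]
```

View pics/w9.png

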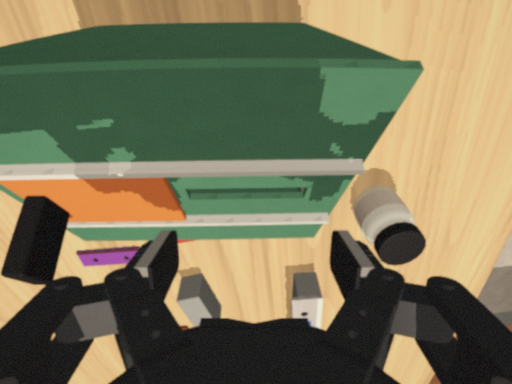

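The knife has dropped through: the slot at (190–310, 192) is empty and nothing is in the jaws. Now back to the tab.

drive_tool:
  series:
    - [[-0.5,0,0],[0,2,0]]
    - [[-0.8,0,0],[0,5,0]]
    - [[-0.8,-0.2,0.2],[0,5,0]]
    - [[0,-0.8,0],[0,3,0]]
    - [[0,-0.8,0],[0,0,0]]
  grip: 0.9

```text
time: 15.9
eef_pos: [0.479, 0.1798, 0.3033]
tcp_rot: [-0.525, -0.458, 0.527, -0.487]
contact_force: [-0.2, 0.4, -0.6]
opening: 0.951
```

```bash
python3 -c "
from h import *
T=S(-109.5,-1,28.8)
print(T)
plan(T+[0,0,.08],rotm([0,0,-1],bx),v=.03)"
```

```text
[0.45642884 0.16492074 0.19444153]
t 15.9 pos [0.479  0.1798 0.3033] D 0.0395 W 2.4 N 2 F [-0.2  0.4 -0.6] op 0.951
q [ 0.18 -0.13  1.91 -0.04  1.34  0.29]
[[[0.29, -0.22, 0.16], [-0.1, 0.8, -0.8]], [[0.29, -0.21, 0.17], [-0.1, 0.8, -0.8]]]
```

drive_tool:
  series:
    - [[0.2,-0.2,0.15],[0,0.8,-0.8]]
    - [[0.2,-0.2,0.15],[0,0.8,-0.8]]
    - [[0,0,0],[0,0,0]]
    - [[0,0,0],[0,0,0]]

```text
time: 16.3
eef_pos: [0.4544, 0.167, 0.2864]
tcp_rot: [0.528, 0.471, -0.523, 0.474]
contact_force: [-0.8, -0.2, -0.5]
opening: 0.951
```

```bash
python3 -c "
from h import *
T=S(-109.5,-1,28.8)
plan(T,rotm([0,0,-1],bx),v=.02)
shot('wrist','w10')"
```

```text
t 16.3 pos [0.4544 0.167  0.2864] D 0.092 W 0.4 N 5 F [-0.8 -0.2 -0.5] op 0.951
q [ 0.14 -0.18  1.99 -0.    1.33  0.25]
[[[0.37, 0.01, 0.01], [-0.0, -0.0, -0.1]], [[0.37, 0.01, 0.01], [-0.0, -0.0, -0.1]], [[0.37, 0.01, 0.01], [-0.0, -0.0, -0.1]], [[0.37, 0.01, 0.01], [-0.0, -0.0, -0.1]], [[0.37, 0.01, 0.01], [-0.0, -0.0, -0.1]]]
```

View pics/w10.png

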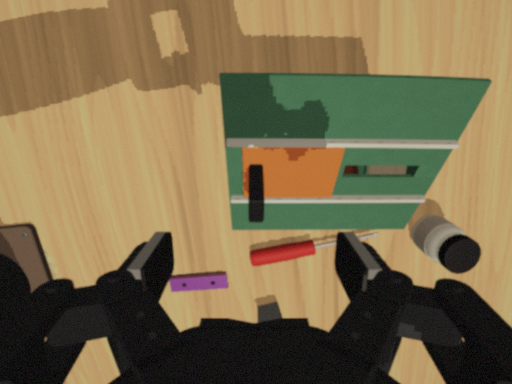

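The slot at (345–415, 170) shows a bit of brown inside, so the knife is in the box. The tab at (256,190) is centred between the jaws. Descend.

drive_tool:
  series:
    - [[0.37,0,0],[0,0,0]]
    - [[0.37,0,0],[0,0,0]]
    - [[0.37,0,0],[0,0,0]]
    - [[0.3,0,0],[0,0,0]]
    - [[0,0,0],[0,0,0]]

```text
time: 16.85
eef_pos: [0.4601, 0.1686, 0.2169]
tcp_rot: [0.529, 0.47, -0.521, 0.476]
contact_force: [0.2, -0.1, 1.0]
opening: 0.949
```

```bash
python3 -c "
from h import *
T=S(-109.5,-1,28.8)
plan(T,rotm([0,0,-1],bx),v=.02)"
```

```text
t 16.85 pos [0.4601 0.1686 0.2169] D 0.0231 W 0.8 N 2 F [ 0.2 -0.1  1. ] op 0.949
q [ 0.14 -0.11  2.05 -0.    1.19  0.25]
[[[0.22, -0.04, 0.04], [0.0, -0.1, -0.4]], [[0.22, -0.03, 0.04], [0.0, -0.1, -0.4]]]
```

drive_tool:
  series:
    - [[0.22,-0.03,0.03],[0,0,-0.3]]
    - [[0.22,-0.03,0.03],[0,0,-0.3]]
    - [[0,0,0],[0,0,0]]

```text
time: 17.15
eef_pos: [0.4588, 0.1663, 0.1951]
tcp_rot: [0.527, 0.473, -0.523, 0.474]
contact_force: [-0.5, -0.0, 0.4]
opening: 0.952
```

```bash
python3 -c "
from h import *
T=S(-109.5,-1,28.8)
plan(T,rotm([0,0,-1],bx),v=.02)"
```

```text
t 17.15 pos [0.4588 0.1663 0.1951] D 0.0028 W 0.4 N 1 F [-0.5 -0.   0.4] op 0.952
q [ 0.14 -0.09  2.07  0.    1.15  0.24]
[[[0.01, -0.04, 0.03], [0.1, -0.2, -0.3]]]
```

drive_tool:
  series:
    - [[0,-0.04,0.02],[0,0,0]]
    - [[0,0,0],[0,0,0]]
    - [[0,0,0],[0,0,0]]
    - [[0,0,0],[0,0,0]]
    - [[0,0,0],[0,0,0]]
  grip: -1
  newtons: 30

```text
time: 17.65
eef_pos: [0.4574, 0.1655, 0.197]
tcp_rot: [0.528, 0.472, -0.522, 0.475]
contact_force: [1.1, -0.4, -2.3]
opening: 0.13
```

drive_tool:
  series:
    - [[0,0,0],[0,0,0]]
    - [[0,0,0],[0,0,0]]
    - [[0,0,0],[0,0,0]]

```text
time: 17.95
eef_pos: [0.4574, 0.1655, 0.197]
tcp_rot: [0.529, 0.472, -0.523, 0.474]
contact_force: [0.7, 0.3, -0.6]
opening: 0.136
```

```bash
python3 w.py
```

```text
17.95 [0.4574 0.1655 0.197 ] slotframe [-108.6    0.9   30.7] F [ 0.7  0.3 -0.6] op 0.136 ang [-0.  -0.2 -0.5] F in box [ 0.7  0.4 -0.6]
```

Gripped. Slide it shut along tool +y.

drive_tool:
  series:
    - [[0,0.3,0],[0,0,0]]
    - [[0,0.3,0],[0,0,0]]
    - [[0,0.3,0],[0,0,0]]
    - [[0,0.3,0],[0,0,0]]
    - [[0,0.15,0],[0,0,0]]

```text
time: 18.45
eef_pos: [0.5233, 0.1584, 0.197]
tcp_rot: [0.526, 0.474, -0.525, 0.473]
contact_force: [-2.2, -0.3, 0.2]
opening: 0.135
```

```bash
python3 w.py
```

```text
18.45 [0.5233 0.1584 0.197 ] slotframe [-42.3   0.8  30.8] F [-2.2 -0.3  0.2] op 0.135 ang [ 0.  -0.1  0. ] F in box [-2.2 -0.5  0.2]
```

drive_tool:
  series:
    - [[0,0.1,0],[0,0,0]]
    - [[0,0.08,0],[0,0,0]]
    - [[0,0.06,0],[0,0,0]]
    - [[0,0.04,0],[0,0,0]]

```text
time: 18.85
eef_pos: [0.5362, 0.1571, 0.197]
tcp_rot: [-0.524, -0.475, 0.526, -0.471]
contact_force: [-10.9, -0.5, 6.2]
opening: 0.133
```

```bash
python3 w.py
```

```text
18.85 [0.5362 0.1571 0.197 ] slotframe [-29.4   0.7  30.7] F [-10.9  -0.5   6.2] op 0.133 ang [ 0.  -0.1  0.3] F in box [-10.7  -1.7   6.2]
```

It's at the shut stop at -29.4, as predicted. A small extra push, then release and rise.

drive_tool:
  series:
    - [[0,0.04,0],[0,0,0]]
    - [[0,0.02,0],[0,0,0]]

```text
time: 19.05
eef_pos: [0.5361, 0.1571, 0.197]
tcp_rot: [-0.522, -0.477, 0.529, -0.47]
contact_force: [-5.1, -0.8, 1.3]
opening: 0.133
```

drive_tool:
  series:
    - [[0,0,0],[0,0,0]]
    - [[0,0,0],[0,0,0]]
    - [[0,0,0],[0,0,0]]
    - [[0,0,0],[0,0,0]]
    - [[-0.4,0,0],[0,0,0]]
  grip: 0.9

```text
time: 19.55
eef_pos: [0.5347, 0.157, 0.2142]
tcp_rot: [-0.52, -0.478, 0.529, -0.469]
contact_force: [-0.3, 0.2, 0.2]
opening: 0.947
```

drive_tool:
  series:
    - [[-0.6,0,0],[0,0,0]]
    - [[-0.8,0,0],[0,0,0]]
    - [[-0.6,0,0.2],[0,0,0]]
    - [[0,0,0],[0,0,0]]
    - [[0,0,0],[0,0,0]]

```text
time: 20.05
eef_pos: [0.5363, 0.1468, 0.3193]
tcp_rot: [-0.521, -0.477, 0.528, -0.47]
contact_force: [0.0, 0.1, -0.1]
opening: 0.952
```

```bash
python3 w.py; python3 -c "
from h import *
shot('wrist','w11');shot('side','s11')
c=load('w11')
for X in (-33,33):print(proj(c,S(X,0,0)))
cv2.imwrite('pics/w11c.png',cv2.resize(c['img'][60:260,130:430,::-1],None,fx=2.6,fy=2.6,interpolation=cv2.INTER_CUBIC))"
```

```text
20.05 [0.5363 0.1468 0.3193] slotframe [-28.1  53.  141.7] F [ 0.   0.1 -0.1] op 0.952 ang [0.2 0.  0.8] F in box [ 0.   0.2 -0.1]
[[250.38326395 150.61344011]]
[[318.69481017 151.08610919]]
```

View pics/w11c.png

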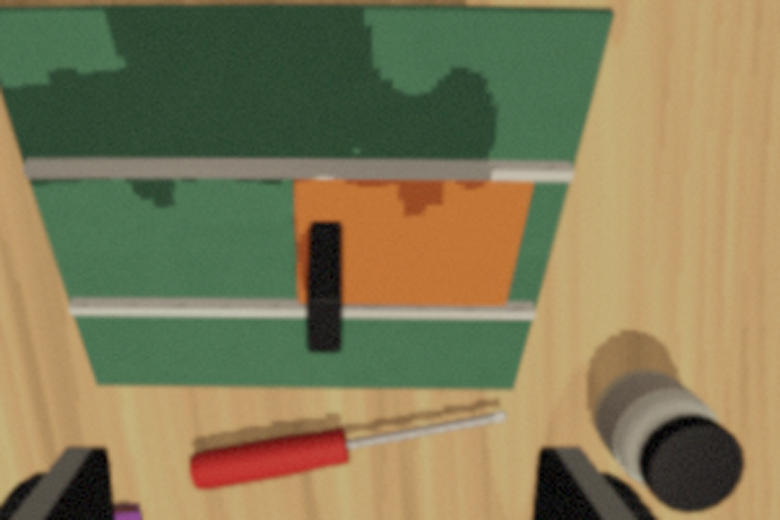

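View pics/s11.png

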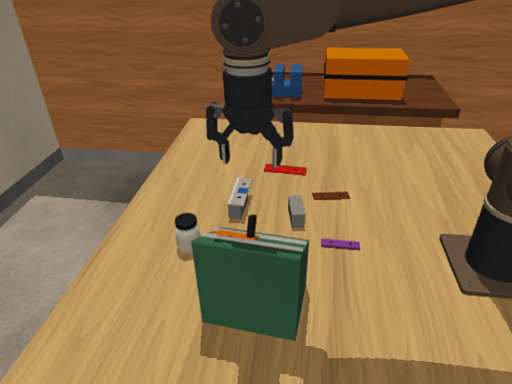

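The orange plate covers the whole slot (crop 295–533), with the tab at (325,285). In the side view the jar (187,235), new knife (240,198), red (285,170) and purple (340,244) pieces are where they started, and the block at (297,212) is bare. The gripper is clear of everything, so I'll hand in.

```bash
python3 -c "
from plant import ctrl
print(ctrl.sign_off(), ctrl.get_state()['time'])"
```

```text
the job is handed in; nothing more can be done
the job is handed in; nothing more can be done
```

The worn knife is in the blade box with the shutter fully shut again, and I handed the job in at about 20 s of the 62 s allowed.

- **Shutter open:** I gripped the tab and slid it until it met the end stop, at about -109.5 mm.
- **Knife:** I gripped the free end of the larger brown knife and turned it edge-on. I posted it about 87 mm deep square to the slope, with no noticeable contact force, and let go. Afterwards the slot mouth was clear, with brown steel visible inside.
- **Shutter shut:** I slid it back until it met the other stop, at -29.4 mm. That is 80 mm of travel, which matches the stated stroke. The last wrist view shows the plate covering the whole slot.
- **Other objects:** In the last views the new knife, the jar, the screwdriver and the look-alikes appear where they started. I judged that by eye rather than measuring it again.

None of the checks failed. The only disagreements were offsets of 1 to 3 mm between the fitted and seen positions of the tab, slot and knife, and I corrected for those on the way. I did not see the knife at rest in the box through its window. The evidence that it dropped in is the clear slot and the brown showing inside.

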